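# Rock the rubber bung out of the sample bottle

### The arm

A 6-joint arm with a two-finger parallel gripper is mounted at the origin on a cart in front of the work surface, level with it; the furniture and walls round the work are solid. World frame = base frame: x ahead of the robot, y to its left, z up, the work surface at z = 0. Lengths are in m, angles in rad, forces in N, time in s.
With the tool pointing down it reaches from about 0.325 to 0.9 m from the base axis. Payload 3.5 kg.
Tool frame: the origin (TCP) lies midway between the tips of the shut fingers; the grasp point (between the pads) lies ctrl.hold_point_z behind it (ctrl.hold_point_z is the distance from the TCP to the grasp point, in m); z points along the fingers, y is the direction in which the jaws open and shut (so a half turn about z gives the same grasp; the last joint's range is limited). The gripper opens to 85 mm and grips with 20 to 120 N. Pads are 22 mm wide; open, the fingers measure 114 mm over their backs; the gripper's body (76 mm by 85 mm) begins 54 mm behind the grasp point. The pads swing forward as they close: fully open they stand 13 mm farther back than shut.
Start: joints at [1.09, 0.276, -0.026, 1.268, 0, 1.467], TCP at [0.231, 0.581, 0.231] pointing down, gripper open.
Joint ranges: [-3.12, 3.12], [-0.85, 1.88], [-1.08, 1.24], [-1.95, 2.15], [-1.57, 1.53], [-3.14, 3.14]. Speed limits (rad/s): [2.57, 2.57, 3.14, 3.14, 3.14, 3.14].

### API

Orientations are given as a rotation vector (axis times angle).
In Python, from plant import ctrl gives the robot as it stands. The module is installed in compiled form; this text tells all that it offers.
- The arm moves only by the tool arm_command, never from a script. Its argument "rows" is a list that holds one entry, the list of rows, each a list of 6 numbers: the shift along the tool's x, y, z in mm, then the turn, a rotation vector about the tool's x, y, z in degrees. A call has 1 to 10 rows; each row is the pose to reach, as a shift and turn from the pose measured when the call began, along the tool's axes at that moment; what a row does not reach only later rows make up. A row lasts 1/12 s, in which the tool goes at most 41.7 mm and 7.16 degrees, less where a joint would pass 70% of its speed; a pose out of reach is approached as far as the arm can. A call with a gripper value outside its range is refused whole. "grip" is the opening, from -1 (shut) to 1 (fully open), so that 0 is half open, set as the call begins (left out, the last holds). The fingers move at their own pace and stop on an object; the grip force is fixed at half the most. Time passes only in rows, so rows that repeat a pose let the fingers close. It gives the time, the measured TCP pose, the force and the opening at its end, in the units of the state.
- ctrl.get_state(): the state, without advancing time (a new reading comes with each control period).
- ctrl.snapshot(name): name is "scene" or "top"; returns a dict with "color" (384x512x3 uint8, red, green, blue), "vertical_fov" (degrees; the focal length in pixels is half the picture's height over the tangent of half this angle, whatever the lens; pixels are square), "cx", "cy" (the principal point, pixels), "R" (3x3) and "t" (3): a world point X has camera coordinates R X + t. Camera axes: x right, y down, z forward; pixel columns grow to the right and rows downward; lengths in m; the calibration is good to about 2 mm. A picture is of the moment at which its call begins. There is no depth.
- ctrl.sign_off(): hands the job in, once; it reports no verdict.
The state is a dict: "time_s": time; "joints": joint angles; "dq": joint speeds; "effort": joint torques, N m; "tool_pos": TCP position; "tcp_rot": TCP orientation; "wrist_force": force on the tool from outside, world axes, zero at the start; "wrist_torque": the same for the moment, N m; "finger_gap": finger opening in m.
Only numpy, scipy, OpenCV 4.12 (cv2) and the standard library are available. Lean on these libraries where they do the work, as an engineer would, in place of code of your own. Each camera call takes 0.05 s, during which the arm holds its last target.

### The job

The square amber bottle in the metal block is shut with a tight rubber bung that binds on two opposite sides of the neck, which you cannot see. Work it loose by rocking it side to side while drawing it up slowly, feeling for the direction in which it gives, so that the bottle stays down in its block (a straight pull, or rocking it the wrong way, lifts the bottle too); then put the bung in the white dish and let go. Leave the beaker, the tub and the timer where they are.

Things in the scene. Friction and masses are not known exactly. Their poses are not given: they have to be found in the camera images.
- bung_center (a point): centre of the black rubber bung, half-way up its 50 mm length, z from narrow end to head; 40 g. From the bottom: round taper 27 mm long (24 to 27 mm across), flange 37 mm across (27 to 31 mm up), round grip head 26 mm across, 19 mm tall. At the start its lower 22 mm are in the neck. The head is round and smooth: fingers rock it well in the plane in which they close, not about their closing line
- bottle: amber heavy-walled square bottle, loose, about 0.55 kg, body 56 x 56 mm; origin at the centre of its underside, z up; round rim 102 mm up, 45 mm across. In a stiff liner in the neck two sprung pads on opposite sides, 94 mm up, nip the bung hard (which sides is hidden and random); two more only guide it. They hold against a straight pull of about 20 N, which lifts the bottle; a twist just turns the liner
- bottle_mouth (a point): centre of the mouth, at the rim. Tilt the bung 10 to 12 degrees either way about a point 8 mm below, rising 1 mm a swing: rocked towards the nipping sides (within 45 degrees) the pull lets up every other swing and the bottle stays down; rocked across them it stays at 4 to 7 N and the bottle creeps up, so regrasp a quarter turn round. Free once risen 15 mm, clear of the rim at 22 mm
- block: aluminium block, fixed, 110 x 110 x 50 mm, origin at the centre of its underside; the bottle stands in its square well, 58 mm wide and 40 mm deep, so the bottle's underside is 10 mm above the block's
- dish: open white ceramic dish, loose, 74 mm across, 18 mm tall, floor 3 mm thick and 58 mm across, 0.12 kg; origin at the centre of its underside; the bung goes in it, standing or lying
- beaker_150: bystander: glass beaker 66 mm across, 85 mm tall, origin at the centre of its underside
- tub_caps: bystander: screw-lid tub 54 mm across, 48 mm tall, origin at the centre of its underside
- timer: bystander: small bench timer 62 x 68 x 20 mm, origin at the centre of its underside
There are look-alikes about, which are no part of the job. Of the things that look like the part that bears bung_center, the larger one is meant.

How it is judged:
On the way, in this order (a step that is already met when the one before it is completed fails the run):
1. the bung has been rocked: leaning at least 4 degrees relative to the bottle while still in the neck (angle between the z axis of bung_center and the z axis of bottle, either way round above 0.07 rad and z of bung_center in the frame of bottle below 0.12 m).
2. the bung is drawn clear of the neck (z of bung_center in the frame of bottle above 0.13 m), for 0.1 s.
At the end, for the whole second after the job is handed in: The bung rests in the white dish, its centre within 24 mm of the dish's axis and lower than 36 mm above the worktop, at rest and released, the dish flat; the bottle stands upright at the bottom of its well (within 4 mm) (horizontal distance between bung_center and dish below 0.024 m and height (world z) of bung_center below 0.036 m and contact force between bung and dish above 0.05 N and linear speed of bung below 0.02 m/s and angle between each of dish, bottle's own z axis and vertical below 0.1 rad and z of bottle in the frame of block below 0.014 m); the robot touches nothing.
It fails at once if the bottle is lifted more than 8 mm in its block (z of bottle in the frame of block above 0.018 m).
It fails at once if the beaker is moved more than 30 mm (distance of beaker_150 from where it was at the start of the episode above 0.03 m).
It fails at once if the tub is moved more than 30 mm (distance of tub_caps from where it was at the start of the episode above 0.03 m).
It fails at once if the timer is moved more than 30 mm (distance of timer from where it was at the start of the episode above 0.03 m).
It also fails if it takes over 72 s, if anything falls off the work surface, if the arm or the gripper's body presses on something with over 40 N, if the wrist force passes 120 N, or if a joint passes its speed limit or range.

## Working session

There is one attempt and no reset: what is moved stays moved. The work goes in short steps, Python scripts to look and compute and a tool call to move; the robot and the scene stay as the last step left them, time stands still between calls to the robot, and variables do not carry over. Pictures are saved under pics/ and viewed, and the job is handed in when it is done.

Besides the shell and the picture viewer there is one more tool, called after "Call:" by a JSON object that holds its "method" and its "body", one argument or row to a line. arm_command: Moves the arm, as the interface text tells. Its arguments: {"type":"object","properties":{"rows":{"type":"array","items":{"type":"array","items":{"type":"array","items":{"type":"number"}}}},"grip":{"type":"number"}},"required":["rows"]}

```bash
ls; mkdir -p pics
python3 - <<'E'
from plant import ctrl
import cv2
print(ctrl.hold_point_z); print(ctrl.get_state())
for n in("scene","top"):
    s=ctrl.snapshot(n); cv2.imwrite(f"pics/{n}0.png",cv2.resize(s["color"][:,:,::-1],(800,600),interpolation=cv2.INTER_CUBIC))
    print(n,{k:v for k,v in s.items() if k!="color"})
E
```

```text
pics
0.0187
{'time_s': 0.0, 'joints': array([ 1.08962555e+00,  2.77159795e-01, -2.78968511e-02,  1.26798598e+00,
       -7.53396874e-06,  1.46738857e+00]), 'dq': array([ 9.04769285e-05,  9.33273272e-04,  3.24084281e-04, -3.05348903e-04,
        1.46892631e-03,  4.63874671e-04]), 'effort': array([-4.57892156e-05, -4.45507801e+01,  2.95202869e+01,  1.62138854e-02,
       -2.23584389e-04,  3.82445052e-06]), 'tool_pos': array([0.23017936, 0.58023139, 0.23013553]), 'tcp_rot': array([-0.58974622, -3.08508853,  0.00338155]), 'wrist_force': array([0.17650074, 0.31807971, 0.58104591]), 'wrist_torque': array([ 0.06606019, -0.03016229, -0.00218733]), 'finger_gap': 0.08510157698490893}
scene {'vertical_fov': 43.90028671718778, 'cx': 260.95035738971995, 'cy': 197.82405376950493, 'R': array([[-0.62184019, -0.78304428, -0.01250767],
       [-0.36958866,  0.30750786, -0.87683701],
       [ 0.69044841, -0.5406298 , -0.48062503]]), 't': array([0.37929365, 0.30080609, 0.8105761 ])}
top {'vertical_fov': 50.63005837411756, 'cx': 260.01322286323807, 'cy': 190.7998800996588, 'R': array([[-0.02373046, -0.99942282, -0.02430823],
       [-0.98650583,  0.02735   , -0.1614256 ],
       [ 0.16199726,  0.02014951, -0.98658547]]), 't': array([0.04855709, 0.59095173, 0.96376096])}
```

View pics/scene0.png

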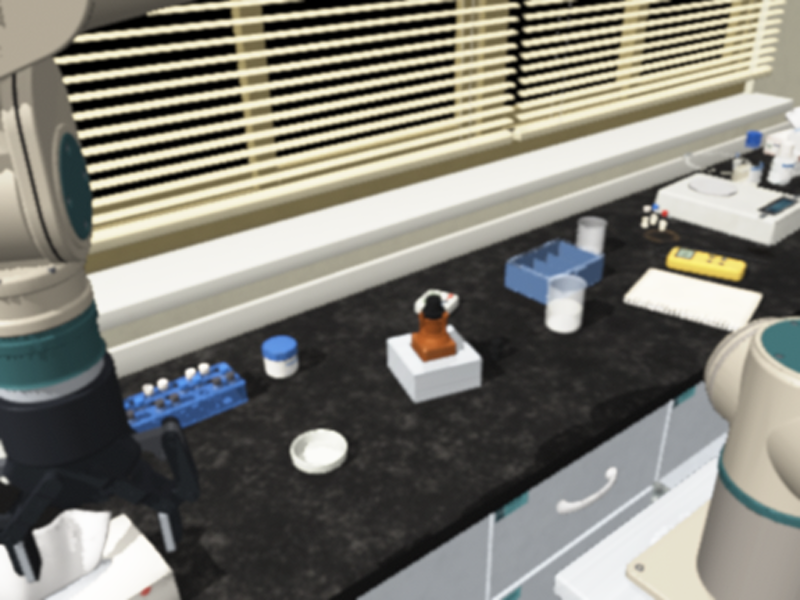

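View pics/top0.png

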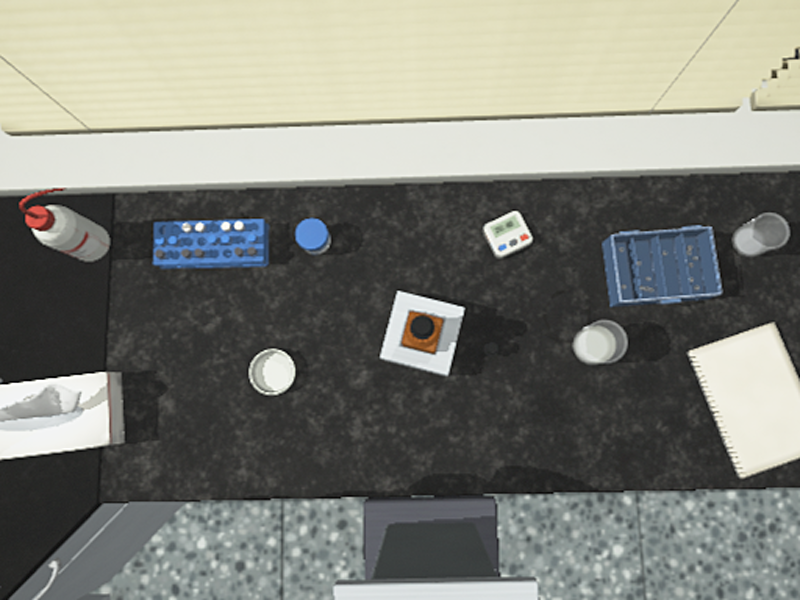

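The scene view shows the bottle in its block at about (433,340), the dish at (318,450), the tub at (280,355), the beaker at (565,305) and the timer behind the bottle. The top view shows the bung at (422,327), the dish at (272,371) and the timer at (508,233). Next I'll take zoomed crops and measure.

```bash
cat > h.py <<'E'
import numpy as np, cv2
from plant import ctrl
def K(s):
    f=s["color"].shape[0]/2/np.tan(np.radians(s["vertical_fov"])/2); return f
def proj(s,X):
    c=s["R"]@np.array(X)+s["t"]; return c[:2]/c[2]*K(s)+[s["cx"],s["cy"]]
def onz(s,u,v,z):
    d=s["R"].T@np.array([(u-s["cx"])/K(s),(v-s["cy"])/K(s),1.]); o=-s["R"].T@s["t"]
    return o+d*(z-o[2])/d[2]
def crop(s,u,v,w,h,name,k):
    u,v=int(u),int(v); c=s["color"][v-h//2:v+h//2,u-w//2:u+w//2,::-1]
    cv2.imwrite(name,cv2.resize(c,None,fx=k,fy=k,interpolation=cv2.INTER_CUBIC)); print(name,"origin",u-w//2,v-h//2,"k",k)
E
python3 - <<'E'
from h import *
s=ctrl.snapshot("top"); c=ctrl.snapshot("scene"); k=.64
b=onz(s,422*k,327*k,.14);print("bung",b)
print("dish",onz(s,272*k,371*k,.018)); print("tub",onz(s,312*k,234*k,.048));print("beaker",onz(s,600*k,341*k,.04));print("timer",onz(s,508*k,234*k,.02))
print([onz(s,u*k,v*k,.05).round(4) for u,v in((397,291),(465,305),(448,376),(380,360))])
print("scene reproj of bung top",proj(c,b)/k)
crop(s,422*k,327*k,80,60,"pics/t1.png",10);crop(c,433*k,330*k,80,80,"pics/s1.png",7)
print("home tcp in top",proj(s,[.23,.58,.23])/k)
E
```

```text
bung [0.53429176 0.0098525  0.14      ]
dish [0.48324918 0.25473585 0.018     ]
tub [0.70225968 0.18450806 0.048     ]
beaker [ 0.51627892 -0.27103705  0.04      ]
timer [ 0.70003479 -0.13778728  0.02      ]
[array([0.6037, 0.0479, 0.05  ]), array([ 0.5781, -0.0597,  0.05  ]), array([ 0.4669, -0.0289,  0.05  ]), array([0.4945, 0.0769, 0.05  ])]
scene reproj of bung top [433.01071345 298.07774663]
pics/t1.png origin 230 179 k 10
pics/s1.png origin 237 171 k 7
home tcp in top [-31.31204427 574.79592664]
```

View pics/t1.png

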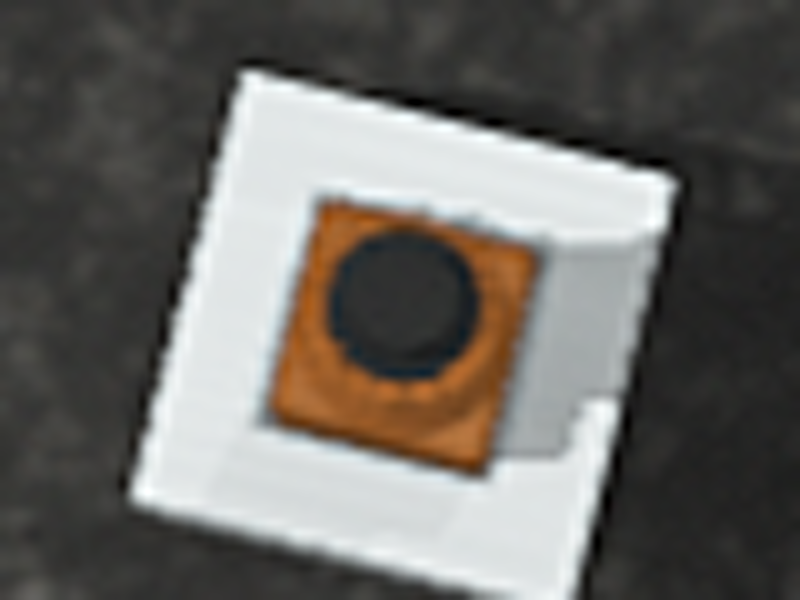

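View pics/s1.png

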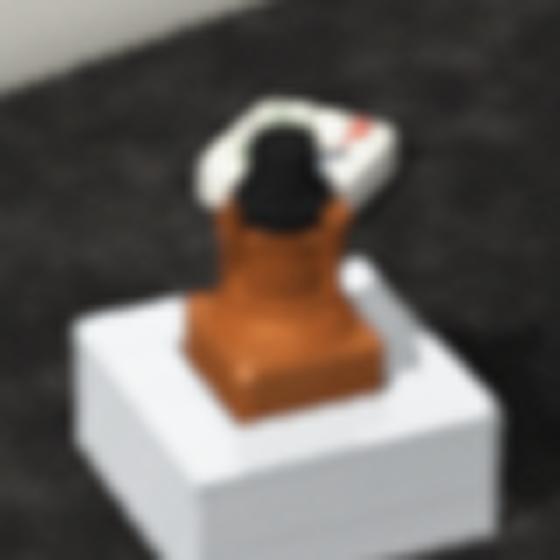

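```bash
cat >> h.py <<'E'
from scipy.spatial.transform import Rotation as Ro
def pose():
    s=ctrl.get_state(); return s,np.array(s["tool_pos"]),Ro.from_rotvec(s["tcp_rot"])
def rel(p,R,pt,Rt):
    d=R.inv().apply(np.array(pt)-p)*1000; r=(R.inv()*Rt).as_rotvec(degrees=True)
    return [round(float(x),1) for x in np.r_[d,r]]
def down(yaw):  # tool z down, tool y at angle yaw from world x
    y=np.array([np.cos(yaw),np.sin(yaw),0]);z=np.array([0,0,-1.]);x=np.cross(y,z)
    return Ro.from_matrix(np.stack([x,y,z],1))
def show():
    s,p,R=pose(); m=R.as_matrix()
    print("t",round(s["time_s"],2),"p",(p*1000).round(1),"q",s["joints"].round(2),"gap",round(s["finger_gap"]*1000,1),"\n F",s["wrist_force"].round(2),"T",s["wrist_torque"].round(3),"yaw",np.degrees(np.arctan2(m[1,1],m[0,1])).round(1),"z",m[:,2].round(4))
E
python3 - <<'E'
from h import *
show(); s,p,R=pose()
for yd in (-180,-150,-120,-90,-60,-30,0): print(yd,rel(p,R,[.535,.0095,.200],down(np.radians(yd))))
c=ctrl.snapshot("scene");t=ctrl.snapshot("top")
crop(t,272*.64,371*.64,60,50,"pics/td.png",10);crop(c,318*.64,450*.64,60,50,"pics/sd.png",10)
print(proj(c,[.4832,.2547,.018]))
E
```

```text
t 0.2 p [230.3 580.5 230.6] q [ 1.09  0.28 -0.03  1.27 -0.    1.47] gap 85.6 
 F [-0.14  0.21 -0.16] T [-0.033 -0.026  0.014] yaw 68.4 z [-6.0e-04 -1.2e-03 -1.0e+00]
-180 [-493.8, -418.3, 31.1, -0.0, -0.1, -111.6]
-150 [-493.8, -418.3, 31.1, -0.0, -0.1, -141.6]
-120 [-493.8, -418.3, 31.1, 0.0, -0.1, -171.6]
-90 [-493.8, -418.3, 31.1, -0.0, 0.1, 158.4]
-60 [-493.8, -418.3, 31.1, -0.1, 0.1, 128.4]
-30 [-493.8, -418.3, 31.1, -0.1, 0.1, 98.4]
0 [-493.8, -418.3, 31.1, -0.1, 0.0, 68.4]
pics/td.png origin 144 212 k 10
pics/sd.png origin 173 263 k 10
[203.25413231 286.03510358]
```

View pics/td.png

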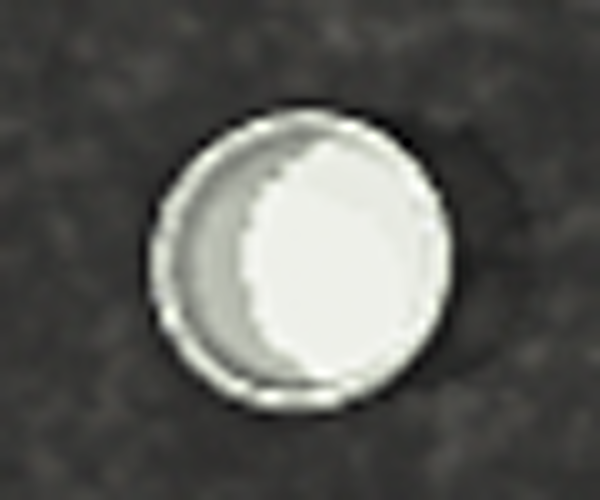

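View pics/sd.png

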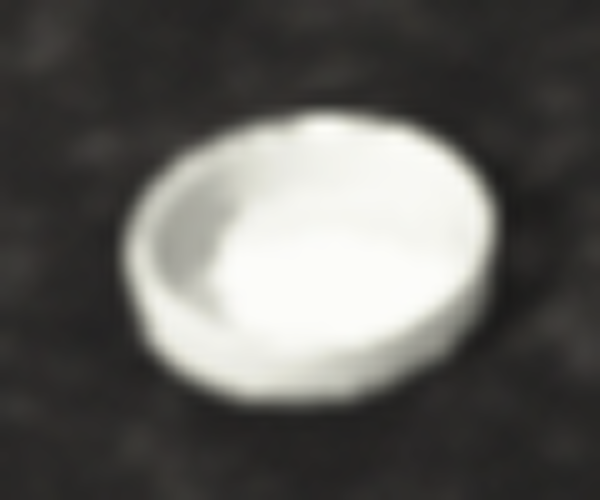

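The scene view puts the dish rim centre at about (204,286), which matches the projection from the top view. Next I'll move above the bung.

Call:
{"method": "arm_command", "body": {
  "rows": [
    [[-25,-21,0,0,0,3],[-55,-47,0,0,0,7],[-85,-72,0,0,0,11],[-115,-98,0,0,0,15],[-145,-123,0,0,0,19],[-175,-148,0,0,0,23],[-205,-174,0,0,0,28],[-235,-199,0,0,0,32],[-265,-225,0,0,0,36],[-295,-250,0,0,0,40]]
  ],
  "grip": 1
}}

```text
time_s: 1.13
tool_pos: [0.4128, 0.2377, 0.2313]
tcp_rot: [1.614, 2.695, -0.0]
wrist_force: [0.1, -0.2, -0.8]
finger_gap: 0.0856
```

Run:
```python
from h import *
show(); s,p,R=pose(); print(rel(p,R,[.535,.0095,.180],down(0)))
```

```text
t 1.13 p [412.8 237.7 231.3] q [ 0.39  0.01 -0.34  1.22 -0.    1.47] gap 85.6 
 F [ 0.07 -0.16 -0.8 ] T [ 0.098 -0.039 -0.01 ] yaw 28.2 z [ 3.e-04 -5.e-04 -1.e+00]
[-258.8, -0.0, 51.5, 0.0, 0.0, 28.2]
```

Call:
{"method": "arm_command", "body": {
  "rows": [
    [[-30,0,4,0,0,3],[-65,0,10,0,0,7],[-100,0,16,0,0,11],[-135,0,24,0,0,15],[-170,0,32,0,0,19],[-205,0,40,0,0,23],[-235,0,47,0,0,26],[-255,0,51,0,0,28],[-258.8,0,51.5,0,0,28.2],[-258.8,0,51.5,0,0,28.2]]
  ],
  "grip": 1
}}

```text
time_s: 1.97
tool_pos: [0.5352, 0.0085, 0.1795]
tcp_rot: [-2.224, -2.219, 0.001]
wrist_force: [-1.2, 0.2, -0.9]
finger_gap: 0.0855
```

Run:
```python
from h import *
show(); s,p,R=pose(); print(rel(p,R,[.535,.0095,.124],down(0)))
c=ctrl.snapshot("scene");t=ctrl.snapshot("top")
crop(t,268,205,120,100,"pics/t2.png",6);crop(c,277,205,120,100,"pics/s2.png",6)
```

```text
t 1.97 p [535.2   8.5 179.5] q [-0.1   0.15 -0.29  1.12 -0.    1.47] gap 85.5 
 F [-1.19  0.22 -0.91] T [0.002 0.067 0.01 ] yaw -0.1 z [-6.e-04 -2.e-04 -1.e+00]
[1.0, -0.2, 55.5, -0.0, 0.0, -0.1]
pics/t2.png origin 208 155 k 6
pics/s2.png origin 217 155 k 6
```

View pics/s2.png

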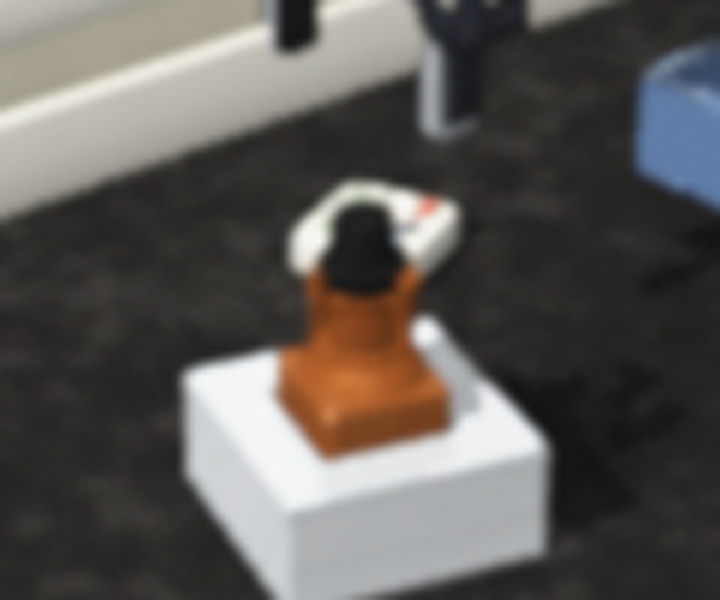

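The fingers straddle the bung along x, with their tips above it. I'll descend.

Call:
{"method": "arm_command", "body": {
  "rows": [
    [[0.5,0,15,0,0,0],[1,0,35,0,0,0],[1,0,50,0,0,0],[1,0,55,0,0,0],[1,0,55.5,0,0,0]]
  ],
  "grip": 1
}}

```text
time_s: 2.48
tool_pos: [0.5327, 0.0125, 0.1235]
tcp_rot: [-2.217, -2.222, 0.003]
wrist_force: [-0.7, -0.5, 0.5]
finger_gap: 0.0853
```

Run:
```python
from h import *
show(); s,p,R=pose(); print(rel(p,R,[.535,.0095,.124],down(0)))
c=ctrl.snapshot("scene");t=ctrl.snapshot("top")
crop(t,268,205,120,100,"pics/t3.png",6);crop(c,277,205,120,100,"pics/s3.png",6)
```

```text
t 2.48 p [532.7  12.5 123.5] q [-0.1   0.2  -0.37  1.01  0.    1.47] gap 85.3 
 F [-0.74 -0.54  0.52] T [-0.006  0.004  0.038] yaw 0.1 z [-3.4e-03  6.0e-04 -1.0e+00]
[-3.0, 2.3, -0.5, -0.2, -0.0, 0.1]
pics/t3.png origin 208 155 k 6
pics/s3.png origin 217 155 k 6
```

View pics/s3.png

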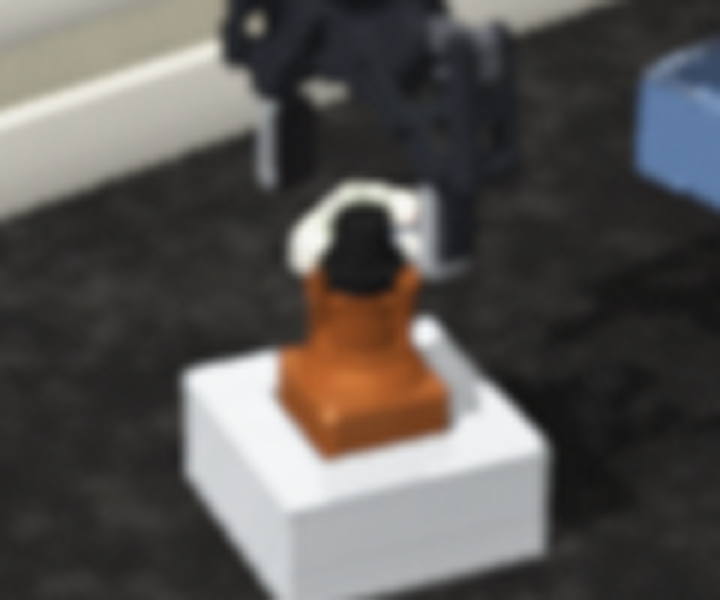

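Call:
{"method": "arm_command", "body": {
  "rows": [
    [[-3,2.3,0,0,0,0],[-3,2.3,0,0,0,0],[-3,2.3,0,0,0,0]]
  ]
}}

```text
time_s: 2.83
tool_pos: [0.538, 0.0088, 0.1264]
tcp_rot: [2.218, 2.222, 0.003]
wrist_force: [-0.8, 0.1, 0.6]
finger_gap: 0.0852
```

Run:
```python
from h import *
show(); s,p,R=pose(); print(rel(p,R,[.535,.0095,.124],down(0)))
```

```text
t 2.83 p [538.    8.8 126.4] q [-0.1   0.2  -0.36  1.01  0.    1.47] gap 85.2 
 F [-0.79  0.1   0.59] T [ 0.04   0.021 -0.027] yaw 0.1 z [ 0.0026 -0.     -1.    ]
[0.7, -3.0, 2.4, 0.1, 0.0, 0.1]
```

Run:
```python
from h import *
for i in range(6):
    s,p,R=pose(); print(s["time_s"],(p*1000).round(1),s["joints"].round(4),s["dq"].round(3),s["wrist_force"].round(2)); ctrl.snapshot("top")
```

```text
2.8333 [538.    8.8 126.4] [-1.0400e-01  2.0130e-01 -3.5610e-01  1.0107e+00  2.0000e-04  1.4652e+00] [-0.002  0.001 -0.01   0.003  0.001  0.001] [-0.79  0.1   0.59]
2.8833 [537.7   8.7 126.2] [-1.0410e-01  2.0140e-01 -3.5660e-01  1.0108e+00  2.0000e-04  1.4652e+00] [-0.001  0.003 -0.009  0.     0.001 -0.   ] [ 0.32  0.89 -0.66]
2.9333 [537.4   8.8 125.9] [-1.0410e-01  2.0150e-01 -3.5700e-01  1.0107e+00  3.0000e-04  1.4652e+00] [-0.     0.002 -0.007 -0.002 -0.001  0.002] [ 0.28  0.11 -0.2 ]
2.9833 [537.2   8.8 125.7] [-1.0410e-01  2.0170e-01 -3.5730e-01  1.0107e+00  3.0000e-04  1.4652e+00] [ 0.002  0.001 -0.006 -0.    -0.001 -0.   ] [ 0.01 -0.62 -0.76]
3.0333 [537.    8.8 125.5] [-1.0410e-01  2.0180e-01 -3.5760e-01  1.0107e+00  2.0000e-04  1.4652e+00] [ 0.001  0.003 -0.004 -0.001 -0.001 -0.002] [-0.36  0.14 -0.35]
3.0833 [537.    8.8 125.4] [-1.0410e-01  2.0190e-01 -3.5770e-01  1.0106e+00  3.0000e-04  1.4652e+00] [ 0.002  0.001 -0.001  0.001 -0.001 -0.   ] [ 0.06  0.23 -0.19]
```

Call:
{"method": "arm_command", "body": {
  "rows": [
    [[0.5,-1,1,0,0,0],[0.7,-2,2,0,0,0],[0.7,-2,2,0,0,0],[0.7,-2,2,0,0,0],[0.7,-2,2,0,0,0],[0.7,-2,2,0,0,0]]
  ]
}}

```text
time_s: 3.63
tool_pos: [0.5349, 0.0096, 0.1233]
tcp_rot: [2.22, 2.223, 0.001]
wrist_force: [-0.7, 0.0, 0.4]
finger_gap: 0.0857
```

Run:
```python
from h import *
show(); s,p,R=pose(); print(rel(p,R,[.535,.0095,.124],down(0)))
```

```text
t 3.63 p [534.9   9.6 123.3] q [-0.1   0.2  -0.36  1.01  0.    1.47] gap 85.7 
 F [-0.66  0.03  0.39] T [-0.023  0.025 -0.035] yaw 0.1 z [ 5.e-04  2.e-04 -1.e+00]
[-0.1, 0.1, -0.7, 0.0, -0.0, 0.1]
```

Positioned. I'll close the fingers now.

Call:
{"method": "arm_command", "body": {
  "rows": [
    [[0,0,0,0,0,0],[0,0,0,0,0,0],[0,0,0,0,0,0],[0,0,0,0,0,0],[0,0,0,0,0,0],[0,0,0,0,0,0],[0,0,0,0,0,0],[0,0,0,0,0,0]]
  ],
  "grip": -1
}}

```text
time_s: 4.3
tool_pos: [0.5357, 0.0095, 0.1237]
tcp_rot: [2.219, 2.222, 0.002]
wrist_force: [0.9, 0.4, 1.2]
finger_gap: 0.0239
```

Run:
```python
from h import *
show()
c=ctrl.snapshot("scene");crop(c,277,205,120,100,"pics/s4.png",6)
show()
```

```text
t 4.3 p [535.7   9.5 123.7] q [-0.1   0.2  -0.36  1.    0.    1.47] gap 23.9 
 F [0.93 0.37 1.15] T [ 0.055 -0.414 -0.028] yaw 0.1 z [ 2.e-03  2.e-04 -1.e+00]
pics/s4.png origin 217 155 k 6
t 4.35 p [535.6   9.5 123.7] q [-0.1   0.2  -0.36  1.    0.    1.47] gap 23.5 
 F [1.44 0.55 0.58] T [ 0.037 -0.462 -0.052] yaw 0.1 z [ 1.9e-03  2.0e-04 -1.0e+00]
```

View pics/s4.png

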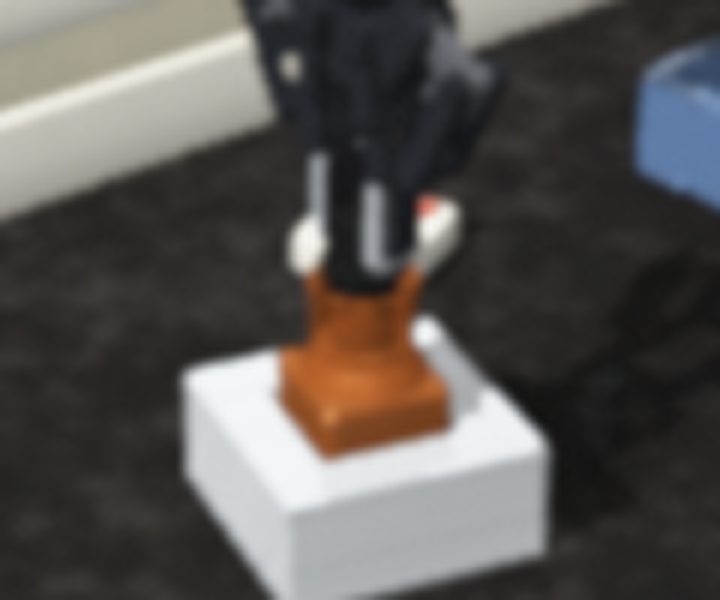

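Grasped: the gap is 23.5 mm and the image shows the fingers on the head. Next I'll work out the swings.

```bash
cat >> h.py <<'E'
def swing(P,yaw,ths,hs,L0=.0197):
    s,p,R=pose(); R0=down(yaw); ax=R0.as_matrix()[:,0]
    out=[]
    for th,h in zip(ths,hs):
        Q=Ro.from_rotvec(ax*np.radians(th)); pt=np.array(P)+Q.apply([0,0,L0+h/1000]); out.append(rel(p,R,pt,Q*R0))
    print(out)
def tilt(P,yaw):
    s,p,R=pose(); R0=down(yaw); r=(R*R0.inv()).as_rotvec(degrees=True); ax=R0.as_matrix()[:,0]
    d=p-np.array(P); print("tilt",round(float(r@ax),2),"off-tilt",(r-ax*(r@ax)).round(2),"radial L",round(1000*float(np.linalg.norm(d)),2),"F",s["wrist_force"].round(1),"T",s["wrist_torque"].round(2),"t",round(s["time_s"],2), "p",(p*1000).round(1),"gap",round(s["finger_gap"]*1000,1))
E
python3 - <<'E'
from h import *
P=[.5356,.0095,.104]; tilt(P,0); swing(P,0,[3,6,9,11,11,11],[.1,.2,.3,.5,.5,.5])
E
```

```text
tilt -0.11 off-tilt [ 0.01 -0.    0.09] radial L 19.67 F [1.4 0.6 0.6] T [ 0.04 -0.46 -0.05] t 4.35 p [535.6   9.5 123.7] gap 23.5
[[-0.0, 1.0, -0.1, 3.1, -0.0, 0.1], [-0.0, 2.1, -0.1, 6.1, -0.0, 0.1], [-0.0, 3.1, -0.1, 9.1, -0.0, 0.1], [-0.0, 3.8, -0.2, 11.1, -0.0, 0.1], [-0.0, 3.8, -0.2, 11.1, -0.0, 0.1], [-0.0, 3.8, -0.2, 11.1, -0.0, 0.1]]
```

Call:
{"method": "arm_command", "body": {
  "rows": [
    [[0,1,-0.1,3.1,0,0],[0,2.1,-0.1,6.1,0,0],[0,3.1,-0.1,9.1,0,0],[0,3.8,-0.2,11.1,0,0],[0,3.8,-0.2,11.1,0,0],[0,3.8,-0.2,11.1,0,0]]
  ]
}}

```text
time_s: 4.85
tool_pos: [0.5392, 0.0095, 0.1231]
tcp_rot: [-2.119, -2.122, 0.205]
wrist_force: [0.6, -0.7, -2.7]
finger_gap: 0.0238
```

Run:
```python
from h import *
P=[.5356,.0095,.104]; tilt(P,0); swing(P,0,[8,4,0,-4,-8,-11,-11,-11],[.6,.7,.8,1,1.2,1.4,1.5,1.5])
```

```text
tilt 11.05 off-tilt [-0.01  0.    0.09] radial L 19.44 F [ 0.6 -0.7 -2.7] T [-0.14 -0.53 -0.06] t 4.85 p [539.2   9.5 123.1] gap 23.8
[[0.0, -1.0, -0.8, -3.0, 0.0, 0.1], [0.0, -2.4, -0.8, -7.0, 0.0, 0.1], [0.0, -3.8, -0.7, -11.0, 0.0, 0.1], [0.0, -5.3, -0.6, -15.0, 0.0, 0.1], [0.1, -6.7, -0.3, -19.0, 0.0, 0.1], [0.1, -7.8, -0.1, -22.0, -0.0, 0.1], [0.1, -7.9, -0.2, -22.0, -0.0, 0.1], [0.1, -7.9, -0.2, -22.0, -0.0, 0.1]]
```

Call:
{"method": "arm_command", "body": {
  "rows": [
    [[0,-1,-0.8,-3,0,0],[0,-2.4,-0.8,-7,0,0],[0,-3.8,-0.7,-11,0,0],[0,-5.3,-0.6,-15,0,0],[0,-6.7,-0.3,-19,0,0],[0,-7.8,-0.1,-22,0,0],[0,-7.9,-0.2,-22,0,0],[0,-7.9,-0.2,-22,0,0]]
  ]
}}

```text
time_s: 5.52
tool_pos: [0.5287, 0.0097, 0.1239]
tcp_rot: [2.122, 2.125, 0.2]
wrist_force: [-0.6, 0.5, -3.7]
finger_gap: 0.0241
```

Run:
```python
from h import *
P=[.5356,.0095,.104]; tilt(P,0); swing(P,0,[-8,-4,0,4,8,11,11,11],[1.6,1.7,1.8,2,2.2,2.4,2.5,2.5])
c=ctrl.snapshot("scene");crop(c,277,205,120,100,"pics/s5.png",6)
```

```text
tilt -10.76 off-tilt [ 0.02 -0.    0.08] radial L 21.09 F [-0.6  0.5 -3.7] T [-0.02  0.58 -0.  ] t 5.52 p [528.7   9.7 123.9] gap 24.1
[[-0.2, 4.0, -0.4, 2.8, -0.0, 0.1], [-0.2, 5.5, -0.4, 6.8, -0.0, 0.1], [-0.2, 7.0, -0.2, 10.8, -0.0, 0.1], [-0.2, 8.5, -0.1, 14.8, -0.0, 0.1], [-0.2, 10.1, 0.1, 18.8, -0.0, 0.1], [-0.2, 11.2, 0.4, 21.8, -0.0, 0.1], [-0.2, 11.2, 0.3, 21.8, -0.0, 0.1], [-0.2, 11.2, 0.3, 21.8, -0.0, 0.1]]
pics/s5.png origin 217 155 k 6
```

View pics/s5.png

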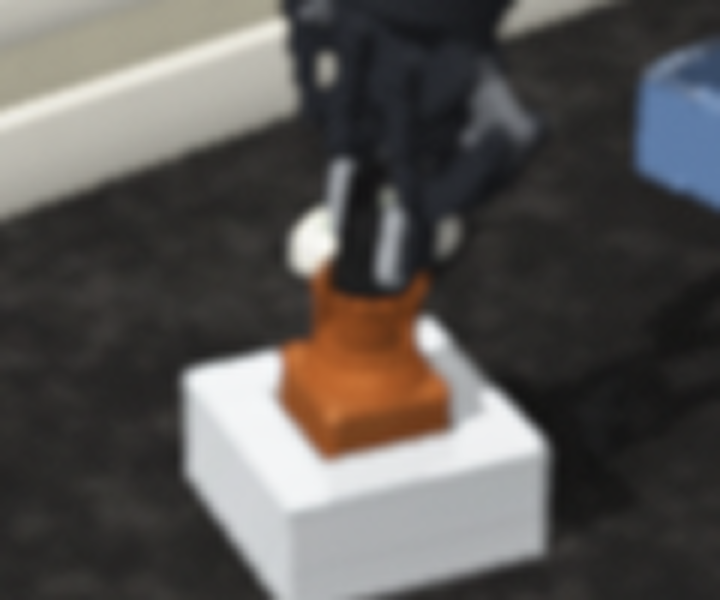

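Call:
{"method": "arm_command", "body": {
  "rows": [
    [[0,2,-0.4,2.8,0,0],[0,4.5,-0.4,6.8,0,0],[-0.2,6.5,-0.2,10.8,0,0],[-0.2,8.5,-0.1,14.8,0,0],[-0.2,10.1,0.1,18.8,0,0],[-0.2,11.2,0.4,21.8,0,0],[-0.2,11.2,0.3,21.8,0,0],[-0.2,11.2,0.3,21.8,0,0]]
  ]
}}

```text
time_s: 6.23
tool_pos: [0.5416, 0.0095, 0.1245]
tcp_rot: [-2.118, -2.121, 0.205]
wrist_force: [1.4, -1.4, -5.1]
finger_gap: 0.0234
```

Run:
```python
from h import *
P=[.5356,.0095,.104]; tilt(P,0); swing(P,0,[8,4,0,-4,-8,-11,-11,-11],[2.6,2.7,2.8,3,3.2,3.4,3.5,3.5])
```

```text
tilt 11.09 off-tilt [0.02 0.   0.09] radial L 21.37 F [ 1.4 -1.4 -5.1] T [-0.08 -0.73  0.03] t 6.23 p [541.6   9.5 124.5] gap 23.4
[[0.0, -3.2, -1.0, -3.1, -0.0, 0.1], [0.0, -4.7, -0.9, -7.1, -0.0, 0.1], [0.0, -6.3, -0.8, -11.1, -0.0, 0.1], [0.1, -7.9, -0.6, -15.1, -0.0, 0.1], [0.1, -9.5, -0.4, -19.1, -0.0, 0.1], [0.1, -10.7, -0.1, -22.1, -0.0, 0.1], [0.1, -10.7, -0.2, -22.1, -0.0, 0.1], [0.1, -10.7, -0.2, -22.1, -0.0, 0.1]]
```

Call:
{"method": "arm_command", "body": {
  "rows": [
    [[0,-2,-1,-3.1,0,0],[0,-4,-0.9,-7.1,0,0],[0,-6,-0.8,-11.1,0,0],[0,-7.9,-0.6,-15.1,0,0],[0,-9.5,-0.4,-19.1,0,0],[0,-10.5,-0.1,-22.1,0,0],[0,-10.5,-0.2,-22.1,0,0],[0,-10.5,-0.2,-22.1,0,0]]
  ]
}}

```text
time_s: 6.9
tool_pos: [0.5285, 0.0097, 0.1262]
tcp_rot: [2.121, 2.124, 0.202]
wrist_force: [-1.2, -0.4, -4.2]
finger_gap: 0.0237
```

Run:
```python
from h import *
P=[.5356,.0095,.104]; tilt(P,0); swing(P,0,[-8,-4,0,4,8,11,11,11],[3.6,3.7,3.8,4,4.2,4.4,4.5,4.5])
t=ctrl.snapshot("scene");crop(t,277,205,120,100,"pics/s6.png",6)
```

```text
tilt -10.81 off-tilt [ 0.05 -0.    0.08] radial L 23.29 F [-1.2 -0.4 -4.2] T [0.05 0.68 0.02] t 6.9 p [528.5   9.7 126.2] gap 23.7
[[-0.2, 3.9, -0.2, 2.8, -0.1, 0.1], [-0.2, 5.6, -0.1, 6.8, -0.1, 0.1], [-0.2, 7.2, 0.0, 10.8, -0.0, 0.1], [-0.2, 8.8, 0.2, 14.8, -0.0, 0.1], [-0.2, 10.5, 0.5, 18.8, -0.0, 0.1], [-0.2, 11.7, 0.7, 21.8, -0.0, 0.1], [-0.2, 11.8, 0.7, 21.8, -0.0, 0.1], [-0.2, 11.8, 0.7, 21.8, -0.0, 0.1]]
pics/s6.png origin 217 155 k 6
```

View pics/s6.png

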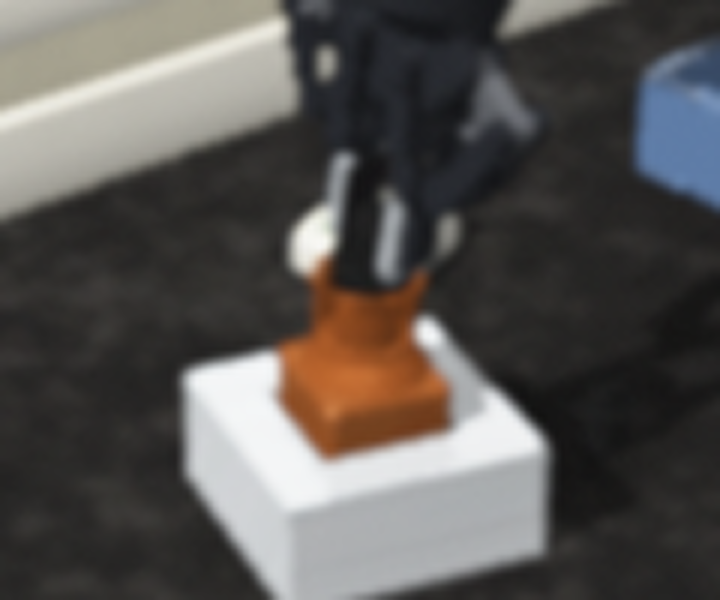

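```bash
cat > cmp.py <<'E'
import cv2,numpy as np,sys
# compare amber-body features: mask of amber in the two crops
ref=cv2.imread("pics/s3.png");cur=cv2.imread(sys.argv[1])
def sh(y0,y1,x0,x1):
    a=cv2.cvtColor(ref,cv2.COLOR_BGR2GRAY).astype(np.float32)[y0:y1,x0:x1]
    b=cv2.cvtColor(cur,cv2.COLOR_BGR2GRAY).astype(np.float32)
    r=cv2.matchTemplate(b[y0-20:y1+20,x0-20:x1+20],a,cv2.TM_CCOEFF_NORMED)
    _,m,_,l=cv2.minMaxLoc(r);return (l[0]-20,l[1]-20,round(m,3))
print("body front",sh(385,430,290,440),"shoulder",sh(330,400,290,450),"neck",sh(285,350,300,425),"block",sh(480,580,200,540))
E
python3 cmp.py pics/s4.png;python3 cmp.py pics/s5.png;python3 cmp.py pics/s6.png
```

```text
body front (0, 0, 0.998) shoulder (0, 0, 0.998) neck (1, 0, 0.995) block (0, 0, 1.0)
body front (1, 1, 0.992) shoulder (3, 1, 0.979) neck (4, 1, 0.975) block (0, 0, 1.0)
body front (0, -1, 0.991) shoulder (2, -2, 0.983) neck (3, -1, 0.979) block (0, 0, 1.0)
```

The pull stays at 4–5 N and the bottle has crept up about 1 mm, so this is the wrong direction. I'll straighten, release and regrasp a quarter turn round.

Call:
{"method": "arm_command", "body": {
  "rows": [
    [[-0.2,2,0.3,2.8,0,0],[-0.2,4.5,0.6,6.8,0,0],[-0.2,7.2,1.5,10.8,0,0],[-0.2,7.2,1.5,10.8,0,0],[-0.2,7.2,1.5,10.8,0,0]]
  ]
}}

```text
time_s: 7.37
tool_pos: [0.5383, 0.0093, 0.1257]
tcp_rot: [-2.219, -2.223, -0.001]
wrist_force: [-0.5, -0.8, -5.0]
finger_gap: 0.0238
```

Run:
```python
from h import *
P=[.5356,.0095,.104]; tilt(P,0)
```

```text
tilt -0.01 off-tilt [ 0.05 -0.    0.1 ] radial L 21.87 F [-0.5 -0.8 -5. ] T [ 0.   -0.03 -0.01] t 7.37 p [538.3   9.3 125.7] gap 23.8
```

Call:
{"method": "arm_command", "body": {
  "rows": [
    [[0,-1.5,0.5,0,0,0],[0,-2.5,1,0,0,0],[0,-2.5,1,0,0,0],[0,-2.5,1,0,0,0]]
  ]
}}

```text
time_s: 7.7
tool_pos: [0.535, 0.0094, 0.1247]
tcp_rot: [-2.219, -2.223, -0.001]
wrist_force: [-0.5, -0.0, -5.0]
finger_gap: 0.0238
```

Run:
```python
from h import *
P=[.5356,.0095,.104]; tilt(P,0)
```

```text
tilt -0.02 off-tilt [ 0.05 -0.    0.09] radial L 20.66 F [-0.5 -0.  -5. ] T [-0.02 -0.05  0.  ] t 7.7 p [535.    9.4 124.7] gap 23.8
```

Call:
{"method": "arm_command", "body": {
  "rows": [
    [[0,0,0,0,0,0],[0,0,0,0,0,0],[0,0,0,0,0,0],[0,0,0,0,0,0],[0,0,0,0,0,0],[0,0,0,0,0,0]]
  ],
  "grip": 1
}}

```text
time_s: 8.2
tool_pos: [0.5354, 0.0094, 0.125]
tcp_rot: [2.219, 2.223, 0.002]
wrist_force: [-0.4, -0.5, -0.4]
finger_gap: 0.0852
```

```bash
python3 - <<'E'
from h import *
P=[.5356,.0095,.104]; tilt(P,0)
t=ctrl.snapshot("top");crop(t,270,209,80,60,"pics/t7.png",10)
t=ctrl.snapshot("scene");crop(t,277,205,120,100,"pics/s7.png",6)
E
python3 cmp.py pics/s7.png
```

```text
tilt -0.06 off-tilt [ 0.04 -0.    0.1 ] radial L 21.04 F [-0.4 -0.5 -0.4] T [ 0.03 -0.04 -0.01] t 8.2 p [535.4   9.4 125. ] gap 85.2
pics/t7.png origin 230 179 k 10
pics/s7.png origin 217 155 k 6
body front (1, 1, 0.995) shoulder (2, 0, 0.995) neck (3, 0, 0.996) block (0, 0, 1.0)
```

View pics/s7.png

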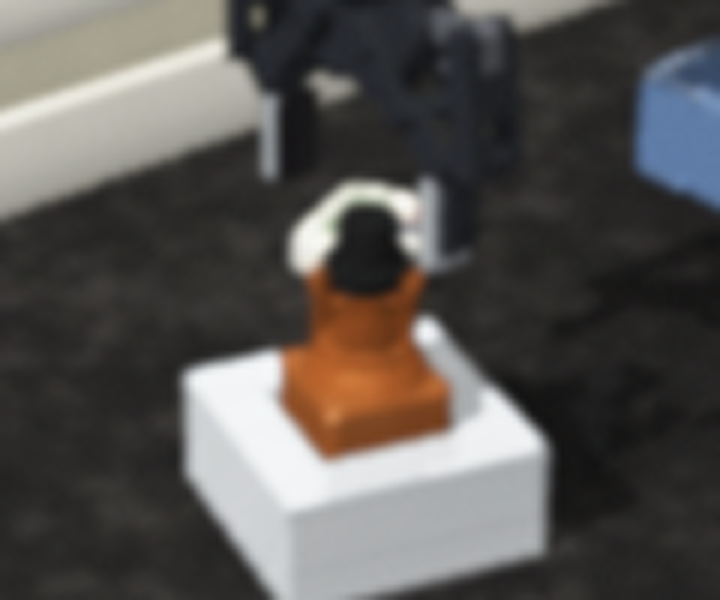

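Call:
{"method": "arm_command", "body": {
  "rows": [
    [[0,0,0,0,0,-4],[0,0,0,0,0,-10],[0,0,0,0,0,-16],[0,0,0,0,0,-22],[0,0,0,0,0,-28],[0,0,0,0,0,-34],[0,0,0,0,0,-40]]
  ]
}}

```text
time_s: 8.88
tool_pos: [0.5352, 0.0094, 0.1247]
tcp_rot: [1.318, 2.852, 0.002]
wrist_force: [-0.2, 0.1, -0.2]
finger_gap: 0.085
```

Run:
```python
from h import *
show();s,p,R=pose(); print(rel(p,R,[.5356,.0095,.124],down(np.pi/2)))
```

```text
t 8.88 p [535.2   9.4 124.7] q [-0.1   0.2  -0.36  1.01  0.    0.76] gap 85.0 
 F [-0.15  0.12 -0.18] T [ 0.014  0.019 -0.026] yaw 40.4 z [ 6.e-04  8.e-04 -1.e+00]
[-0.2, 0.4, 0.7, 0.1, 0.0, -49.6]
```

Call:
{"method": "arm_command", "body": {
  "rows": [
    [[0,0,0,0,0,-6],[0,0,0,0,0,-12],[0,0,0,0,0,-18],[0,0,0.5,0,0,-25],[0,0,0.7,0,0,-31],[0,0.4,0.7,0,0,-38],[0,0.4,0.7,0,0,-44],[-0.2,0.4,0.7,0,0,-49],[-0.2,0.4,0.7,0,0,-49.6],[-0.2,0.4,0.7,0,0,-49.6]]
  ]
}}

```text
time_s: 9.72
tool_pos: [0.5357, 0.0095, 0.124]
tcp_rot: [0.003, 3.141, 0.001]
wrist_force: [-0.2, 0.1, 0.1]
finger_gap: 0.0854
```

Run:
```python
from h import *
show();s,p,R=pose(); print(rel(p,R,[.5356,.0095,.124],down(np.pi/2)))
```

```text
t 9.72 p [535.7   9.5 124. ] q [-0.1   0.2  -0.36  1.01  0.   -0.1 ] gap 85.4 
 F [-0.19  0.15  0.15] T [-0.028 -0.037 -0.009] yaw 89.9 z [ 5.e-04  8.e-04 -1.e+00]
[0.1, 0.0, -0.0, 0.0, 0.0, -0.1]
```

Call:
{"method": "arm_command", "body": {
  "rows": [
    [[0,0,0,0,0,0],[0,0,0,0,0,0],[0,0,0,0,0,0],[0,0,0,0,0,0],[0,0,0,0,0,0],[0,0,0,0,0,0],[0,0,0,0,0,0],[0,0,0,0,0,0],[0,0,0,0,0,0]]
  ],
  "grip": -1
}}

```text
time_s: 10.47
tool_pos: [0.5358, 0.0093, 0.1242]
tcp_rot: [0.003, 3.141, 0.0]
wrist_force: [-1.0, -2.0, 1.7]
finger_gap: 0.0234
```

Run:
```python
from h import *
show()
P=[.5356,.0095,.104]; tilt(P,np.pi/2); swing(P,np.pi/2,[3,6,9,11,11,11],[.1,.2,.3,.5,.5,.5])
```

```text
t 10.47 p [535.8   9.3 124.2] q [-0.1   0.2  -0.36  1.01  0.   -0.1 ] gap 23.4 
 F [-0.98 -2.03  1.75] T [-0.29   0.186  0.004] yaw 89.9 z [ 7.e-04  3.e-04 -1.e+00]
tilt -0.02 off-tilt [-0.   -0.04 -0.12] radial L 20.2 F [-1.  -2.   1.7] T [-0.29  0.19  0.  ] t 10.47 p [535.8   9.3 124.2] gap 23.4
[[0.2, 1.3, 0.4, 3.0, 0.0, -0.1], [0.2, 2.3, 0.4, 6.0, 0.0, -0.1], [0.2, 3.4, 0.4, 9.0, 0.0, -0.1], [0.2, 4.1, 0.4, 11.0, 0.0, -0.1], [0.2, 4.1, 0.4, 11.0, 0.0, -0.1], [0.2, 4.1, 0.4, 11.0, 0.0, -0.1]]
```

Call:
{"method": "arm_command", "body": {
  "rows": [
    [[0,1.2,-0.2,3,0,0],[0,2.2,-0.3,6,0,0],[0,3.3,-0.4,9,0,0],[0,4,-0.4,11,0,0],[0,4,-0.4,11,0,0],[0,4,-0.4,11,0,0]]
  ]
}}

```text
time_s: 10.97
tool_pos: [0.5361, 0.014, 0.1247]
tcp_rot: [0.002, 3.126, -0.299]
wrist_force: [0.2, -0.7, 2.3]
finger_gap: 0.0233
```

Run:
```python
from h import *
P=[.5357,.0093,.104]; tilt(P,np.pi/2); swing(P,np.pi/2,[8,4,0,-4,-8,-11,-11,-11],[.6,.7,.8,1,1.2,1.4,1.5,1.5],.0205)
```

```text
tilt 10.91 off-tilt [ 0.   -0.07 -0.05] radial L 21.26 F [ 0.2 -0.7  2.3] T [ 0.25 -0.09  0.01] t 10.97 p [536.1  14.  124.7] gap 23.3
[[0.4, -1.7, 0.2, -2.9, 0.1, -0.1], [0.4, -3.2, 0.2, -6.9, 0.1, -0.1], [0.4, -4.7, 0.3, -10.9, 0.1, -0.1], [0.4, -6.2, 0.5, -14.9, 0.1, -0.1], [0.4, -7.7, 0.7, -18.9, 0.1, -0.1], [0.4, -8.8, 0.9, -21.9, 0.1, -0.0], [0.4, -8.9, 0.8, -21.9, 0.1, -0.0], [0.4, -8.9, 0.8, -21.9, 0.1, -0.0]]
```

Call:
{"method": "arm_command", "body": {
  "rows": [
    [[0,-1.7,-0.3,-2.9,0,0],[0,-3.2,-0.3,-6.9,0,0],[0.2,-4.7,-0.2,-10.9,0,0],[0.4,-6.2,0,-14.9,0,0],[0.4,-7.7,0.2,-18.9,0,0],[0.4,-8.8,0.4,-21.9,0,0],[0.4,-8.9,0.3,-21.9,0,0],[0.4,-8.9,0.3,-21.9,0,0]]
  ]
}}

```text
time_s: 11.63
tool_pos: [0.536, 0.004, 0.1264]
tcp_rot: [0.005, 3.125, 0.301]
wrist_force: [0.5, 0.8, 2.7]
finger_gap: 0.0236
```

```bash
python3 - <<'E'
from h import *
P=[.5357,.0093,.104]; tilt(P,np.pi/2); swing(P,np.pi/2,[-8,-4,0,4,8,11,11,11],[1.6,1.7,1.8,2,2.2,2.4,2.5,2.5],.021)
t=ctrl.snapshot("scene");crop(t,277,205,120,100,"pics/s8.png",6)
E
python3 cmp.py pics/s8.png
```

```text
tilt -10.99 off-tilt [ 0.   -0.12 -0.18] radial L 23.0 F [0.5 0.8 2.7] T [-0.2  -0.01  0.08] t 11.63 p [536.    4.  126.4] gap 23.6
[[0.3, 2.1, 0.4, 3.0, 0.1, -0.2], [0.3, 3.7, 0.4, 7.0, 0.1, -0.2], [0.3, 5.3, 0.6, 11.0, 0.1, -0.2], [0.3, 6.9, 0.8, 15.0, 0.1, -0.2], [0.3, 8.5, 1.0, 19.0, 0.1, -0.2], [0.3, 9.7, 1.3, 22.0, 0.1, -0.2], [0.3, 9.7, 1.2, 22.0, 0.1, -0.2], [0.3, 9.7, 1.2, 22.0, 0.1, -0.2]]
pics/s8.png origin 217 155 k 6
body front (1, 0, 0.994) shoulder (2, 0, 0.995) neck (3, -1, 0.994) block (0, 0, 1.0)
```

Force now reads about +2.7 N with no pull, and the bottle is still down, so this is the right direction. I'll keep going.

Call:
{"method": "arm_command", "body": {
  "rows": [
    [[0,2.1,-0.2,3,0,0],[0,3.7,-0.2,7,0,0],[0,5.3,0,11,0,0],[0.3,6.9,0.2,15,0,0],[0.3,8.5,0.4,19,0,0],[0.3,9.7,0.7,22,0,0],[0.3,9.7,0.6,22,0,0],[0.3,9.7,0.6,22,0,0]]
  ]
}}

```text
time_s: 12.35
tool_pos: [0.5362, 0.0152, 0.1279]
tcp_rot: [-0.0, 3.124, -0.302]
wrist_force: [0.4, 0.0, 2.1]
finger_gap: 0.0234
```

```bash
python3 - <<'E'
from h import *
P=[.5357,.0093,.104]; tilt(P,np.pi/2); swing(P,np.pi/2,[8,4,0,-4,-8,-11,-11,-11],[2.6,2.7,2.8,3,3.2,3.4,3.5,3.5],.0215)
t=ctrl.snapshot("scene");crop(t,277,205,120,100,"pics/s9.png",6)
E
python3 cmp.py pics/s9.png
```

```text
tilt 11.03 off-tilt [ 0.   -0.18  0.  ] radial L 24.63 F [0.4 0.  2.1] T [ 0.29 -0.23  0.11] t 12.35 p [536.2  15.2 127.9] gap 23.4
[[0.5, -2.5, 0.5, -3.0, 0.2, -0.0], [0.5, -4.2, 0.6, -7.0, 0.2, -0.0], [0.5, -5.9, 0.7, -11.0, 0.2, 0.0], [0.5, -7.6, 0.9, -15.0, 0.2, 0.0], [0.5, -9.3, 1.2, -19.0, 0.2, 0.0], [0.5, -10.6, 1.5, -22.0, 0.2, 0.0], [0.5, -10.6, 1.4, -22.0, 0.2, 0.0], [0.5, -10.6, 1.4, -22.0, 0.2, 0.0]]
pics/s9.png origin 217 155 k 6
body front (0, 0, 0.998) shoulder (0, 0, 0.998) neck (0, 0, 0.991) block (0, 0, 1.0)
```

Call:
{"method": "arm_command", "body": {
  "rows": [
    [[0,-2.5,-0.2,-3,0,0],[0,-4.2,-0.1,-7,0,0],[0.2,-5.9,0,-11,0,0],[0.3,-7.6,0.2,-15,0,0],[0.5,-9.3,0.5,-19,0,0],[0.5,-10.6,0.7,-22,0,0],[0.5,-10.6,0.6,-22,0,0],[0.5,-10.6,0.6,-22,0,0]]
  ]
}}

```text
time_s: 13.07
tool_pos: [0.5355, 0.0032, 0.1291]
tcp_rot: [0.005, 3.124, 0.301]
wrist_force: [0.5, 0.9, 0.9]
finger_gap: 0.0236
```

```bash
python3 - <<'E'
from h import *
P=[.5357,.0093,.104]; tilt(P,np.pi/2); swing(P,np.pi/2,[-8,-4,0,4,8,11,11,11],[3.6,3.7,3.8,4,4.2,4.4,4.5,4.5],.0222)
t=ctrl.snapshot("scene");crop(t,277,205,120,100,"pics/s10.png",6)
E
python3 cmp.py pics/s10.png
```

```text
tilt -11.01 off-tilt [ 0.   -0.18 -0.18] radial L 25.87 F [0.5 0.9 0.9] T [-0.11 -0.24 -0.07] t 13.07 p [535.5   3.2 129.1] gap 23.6
[[-0.2, 2.6, 0.1, 3.0, 0.2, -0.2], [-0.2, 4.4, 0.1, 7.0, 0.2, -0.2], [-0.2, 6.2, 0.3, 11.0, 0.2, -0.2], [-0.2, 8.0, 0.5, 15.0, 0.2, -0.2], [-0.1, 9.8, 0.9, 19.0, 0.2, -0.2], [-0.1, 11.2, 1.2, 22.0, 0.2, -0.2], [-0.1, 11.2, 1.1, 22.0, 0.2, -0.2], [-0.1, 11.2, 1.1, 22.0, 0.2, -0.2]]
pics/s10.png origin 217 155 k 6
body front (1, 0, 0.992) shoulder (2, 0, 0.994) neck (4, -1, 0.992) block (0, 0, 1.0)
```

Call:
{"method": "arm_command", "body": {
  "rows": [
    [[-0.2,2.6,-0.1,3,0.2,0],[-0.2,4.4,-0.1,7,0.2,0],[-0.2,6.2,0.1,11,0.2,0],[-0.2,8,0.3,15,0.2,0],[-0.1,9.8,0.7,19,0.2,0],[-0.1,11.2,0.9,22,0.2,0],[-0.1,11.2,0.8,22,0.2,0],[-0.1,11.2,0.8,22,0.2,0]]
  ]
}}

```text
time_s: 13.78
tool_pos: [0.5358, 0.0154, 0.1306]
tcp_rot: [-0.0, 3.127, -0.304]
wrist_force: [1.7, -0.2, 0.9]
finger_gap: 0.0235
```

```bash
python3 - <<'E'
from h import *
P=[.5357,.0093,.104]; tilt(P,np.pi/2); swing(P,np.pi/2,[8,4,0,-4,-8,-11,-11,-11],[4.6,4.7,4.8,5,5.2,5.4,5.5,5.5],.0222)
t=ctrl.snapshot("scene");crop(t,277,205,120,100,"pics/s11.png",6)
E
python3 cmp.py pics/s11.png
```

```text
tilt 11.11 off-tilt [ 0.   -0.    0.01] radial L 27.33 F [ 1.7 -0.2  0.9] T [ 0.02 -0.21  0.01] t 13.78 p [535.8  15.4 130.6] gap 23.5
[[0.1, -2.3, 0.6, -3.1, 0.0, 0.0], [0.1, -4.2, 0.6, -7.1, 0.0, 0.0], [0.1, -6.1, 0.8, -11.1, 0.0, 0.0], [0.1, -8.0, 1.1, -15.1, 0.0, 0.0], [0.1, -9.8, 1.4, -19.1, 0.0, 0.0], [0.1, -11.3, 1.7, -22.1, 0.0, 0.0], [0.1, -11.3, 1.7, -22.1, 0.0, 0.0], [0.1, -11.3, 1.7, -22.1, 0.0, 0.0]]
pics/s11.png origin 217 155 k 6
body front (0, 0, 0.998) shoulder (0, -1, 0.997) neck (0, 0, 0.993) block (0, 0, 1.0)
```

View pics/s11.png

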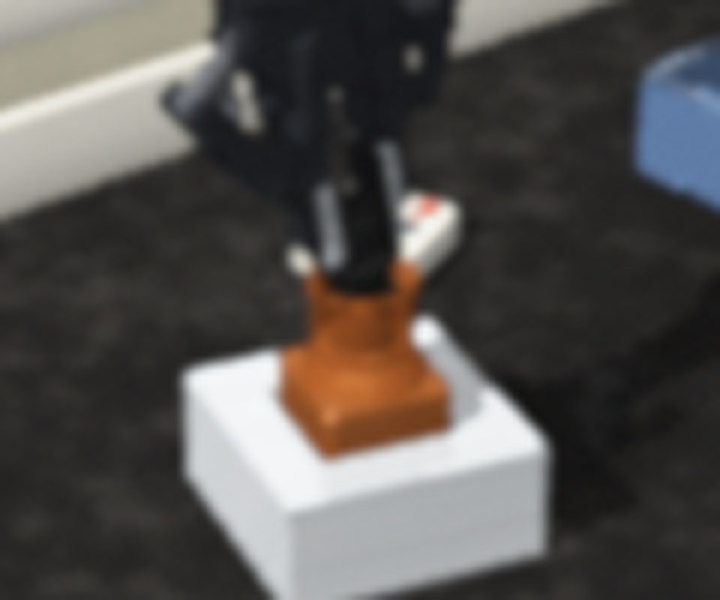

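Run:
```python
from h import *
a=cv2.imread("pics/s4.png")[150:310,260:460];b=cv2.imread("pics/s11.png")[150:310,260:460];c=cv2.imread("pics/s8.png")[150:310,260:460];
g=np.hstack([a,c,b]); g=cv2.resize(g,None,fx=1.33,fy=2.66/1,interpolation=cv2.INTER_CUBIC)
g=cv2.convertScaleAbs(g,alpha=2.2,beta=10)
cv2.imwrite("pics/z1.png",g);print(g.shape)
```

```text
(426, 798, 3)
```

View pics/z1.png

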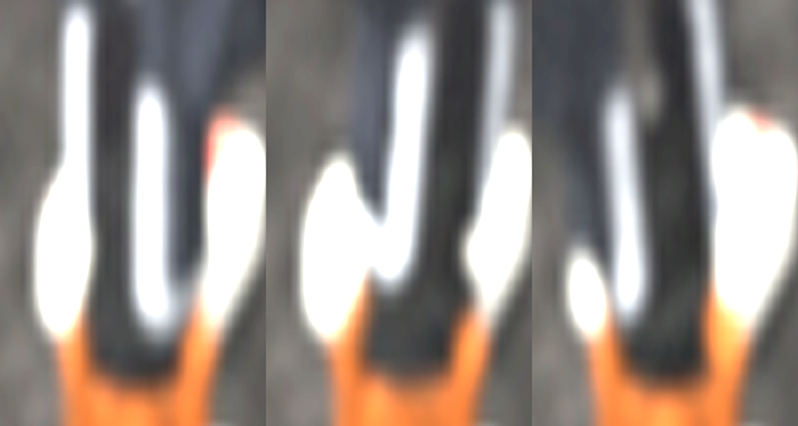

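Call:
{"method": "arm_command", "body": {
  "rows": [
    [[0,-2.3,0.3,-3,0,0],[0,-4.2,0.3,-7,0,0],[0,-6.1,0.5,-11,0,0],[0,-6.1,0.5,-11,0,0],[0,-6.1,0.5,-11,0,0]]
  ]
}}

```text
time_s: 14.25
tool_pos: [0.5357, 0.008, 0.1314]
tcp_rot: [0.006, 3.142, -0.001]
wrist_force: [1.2, 2.4, 1.2]
finger_gap: 0.0236
```

```bash
python3 - <<'E'
from h import *
P=[.5357,.0093,.104]; tilt(P,np.pi/2)
t=ctrl.snapshot("scene");crop(t,277,205,120,100,"pics/s12.png",6)
u=ctrl.snapshot("top");
for q in (s4:=cv2.imread("pics/s4.png")),: pass
a=s4[150:310,260:460];b=cv2.imread("pics/s12.png")[150:310,260:460]
g=cv2.resize(np.hstack([a,b]),None,fx=2,fy=2,interpolation=cv2.INTER_CUBIC)
cv2.imwrite("pics/z2.png",cv2.convertScaleAbs(g,alpha=2.2,beta=10))
# predicted pixels (in z2 second panel) 
def pz(X,k=0):
    v=(proj(t,X)-[217,155]+0)*6; return ((v-[260,150])*2+[400*k,0]).round()
x,y=.5357,.0093
for nm,zz in(("rim top",.112),("flange low seated",.117),("flange top seated",.121),("head top seated",.140)):
    print(nm,pz([x,y,zz]),"+7:",pz([x,y,zz+.007],1))
print("px/mm lateral", 12*K(t)/ (t['R']@[x,y,.12]+t['t'])[2]/1000)
E
python3 cmp.py pics/s12.png
```

```text
tilt 0.03 off-tilt [ 0.   -0.   -0.22] radial L 27.46 F [1.2 2.4 1.2] T [ 0.3  -0.21 -0.03] t 14.25 p [535.7   8.  131.4] gap 23.6
pics/s12.png origin 217 155 k 6
rim top [198. 252.] +7: [599. 221.]
flange low seated [199. 230.] +7: [599. 198.]
flange top seated [199. 212.] +7: [599. 180.]
head top seated [199. 126.] +7: [599.  94.]
px/mm lateral 5.114682011137726
body front (2, 1, 0.992) shoulder (2, 0, 0.993) neck (4, 0, 0.994) block (0, 0, 1.0)
```

View pics/z2.png

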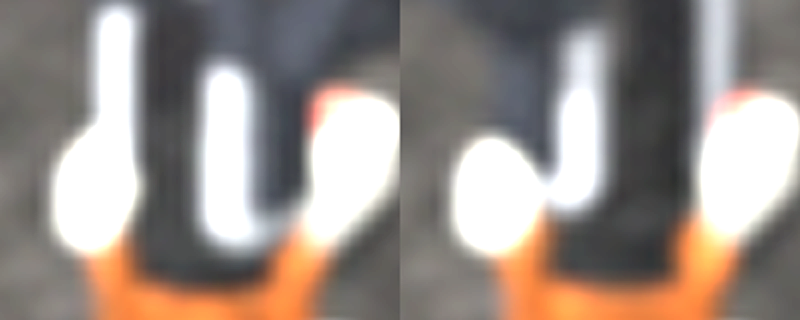

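Run:
```python
from h import *
P=[.5357,.0093,.104]; swing(P,np.pi/2,[-4,-8,-11,-11,-11],[5.3,5.5,5.7,5.8,5.8],.0222)
```

```text
[[0.0, -1.2, -0.1, -4.1, 0.0, -0.1], [0.0, -3.1, -0.1, -8.1, 0.0, -0.1], [0.0, -4.6, -0.0, -11.1, 0.0, -0.1], [0.0, -4.6, -0.1, -11.1, 0.0, -0.1], [0.0, -4.6, -0.1, -11.1, 0.0, -0.1]]
```

Call:
{"method": "arm_command", "body": {
  "rows": [
    [[0,-1.2,-0.3,-4.1,0,0],[0,-3.1,-0.4,-8.1,0,0],[0,-4.6,-0.5,-11.1,0,0],[0,-4.6,-0.5,-11.1,0,0],[0,-4.6,-0.5,-11.1,0,0]]
  ]
}}

```text
time_s: 14.77
tool_pos: [0.5355, 0.0037, 0.1316]
tcp_rot: [-0.003, -3.127, -0.297]
wrist_force: [0.7, -0.1, 0.8]
finger_gap: 0.0238
```

Run:
```python
from h import *
P=[.5357,.0093,.104]; tilt(P,np.pi/2); swing(P,np.pi/2,[-8,-4,0,4,8,11,11,11],[6.1,6.2,6.4,6.6,6.8,7,7.1,7.1],.0222)
```

```text
tilt -10.86 off-tilt [ 0.    0.03 -0.12] radial L 28.12 F [ 0.7 -0.1  0.8] T [-0.3  -0.19 -0.08] t 14.77 p [535.5   3.7 131.6] gap 23.8
[[-0.2, 1.7, -0.1, 2.9, -0.0, -0.1], [-0.2, 3.7, -0.1, 6.9, -0.0, -0.1], [-0.2, 5.7, 0.0, 10.9, -0.0, -0.1], [-0.1, 7.7, 0.3, 14.9, -0.0, -0.1], [-0.1, 9.7, 0.7, 18.9, -0.0, -0.1], [-0.1, 11.2, 1.0, 21.9, -0.0, -0.1], [-0.1, 11.2, 0.9, 21.9, -0.0, -0.1], [-0.1, 11.2, 0.9, 21.9, -0.0, -0.1]]
```

Call:
{"method": "arm_command", "body": {
  "rows": [
    [[0,1.7,-0.3,2.9,0,0],[0,3.7,-0.3,6.9,0,0],[0,5.7,-0.2,10.9,0,0],[0,7.7,0.2,14.9,0,0],[0,9.7,0.5,18.9,0,0],[0,11.2,0.7,21.9,0,0],[0,11.2,0.6,21.9,0,0],[0,11.2,0.6,21.9,0,0]]
  ]
}}

```text
time_s: 15.43
tool_pos: [0.5356, 0.0161, 0.1331]
tcp_rot: [0.001, -3.127, 0.303]
wrist_force: [1.1, -0.1, 0.7]
finger_gap: 0.0235
```

```bash
python3 - <<'E'
from h import *
P=[.5357,.0093,.104]; tilt(P,np.pi/2); swing(P,np.pi/2,[8,4,0,-4,-8,-11,-11,-11],[7.6,7.8,8,8.2,8.4,8.6,8.7,8.7],.0222)
t=ctrl.snapshot("scene");crop(t,277,205,120,100,"pics/s13.png",6)
E
python3 cmp.py pics/s13.png
```

```text
tilt 11.07 off-tilt [0.   0.01 0.05] radial L 29.92 F [ 1.1 -0.1  0.7] T [ 0.26 -0.19  0.02] t 15.43 p [535.6  16.1 133.1] gap 23.5
[[-0.1, -2.7, 0.1, -3.1, -0.0, 0.0], [-0.1, -4.8, 0.1, -7.1, -0.0, 0.0], [-0.1, -6.9, 0.3, -11.1, -0.0, 0.0], [-0.1, -9.0, 0.5, -15.1, -0.0, 0.0], [-0.1, -11.1, 1.0, -19.1, -0.0, 0.0], [-0.1, -12.7, 1.4, -22.1, -0.0, 0.0], [-0.1, -12.7, 1.3, -22.1, -0.0, 0.0], [-0.1, -12.7, 1.3, -22.1, -0.0, 0.0]]
pics/s13.png origin 217 155 k 6
body front (1, 1, 0.997) shoulder (0, 0, 0.997) neck (1, 0, 0.99) block (0, 0, 1.0)
```

View pics/s13.png

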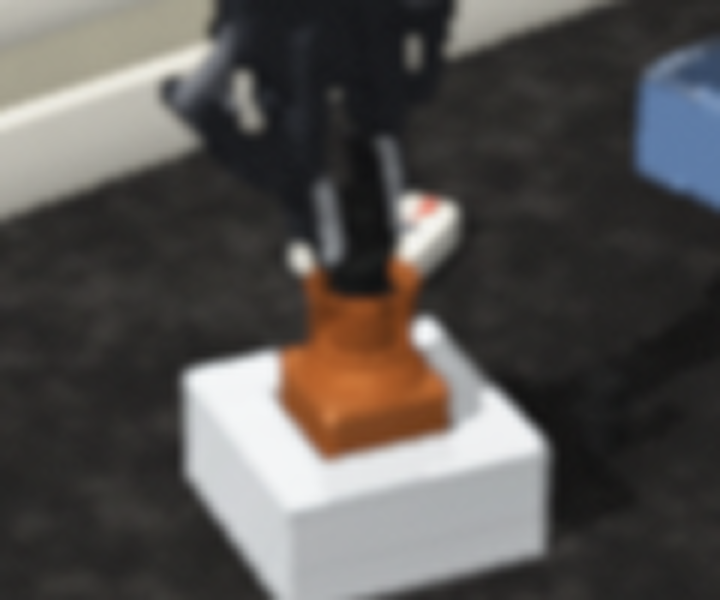

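Call:
{"method": "arm_command", "body": {
  "rows": [
    [[0,-2.7,0,-3.1,0,0],[0,-4.8,0,-7.1,0,0],[0,-6.9,0.1,-11.1,0,0],[0,-9,0.3,-15.1,0,0],[0,-11.1,0.7,-19.1,0,0],[0,-12.7,1.1,-22.1,0,0],[0,-12.7,1,-22.1,0,0],[0,-12.7,1,-22.1,0,0]]
  ]
}}

```text
time_s: 16.15
tool_pos: [0.5357, 0.0025, 0.1349]
tcp_rot: [0.005, 3.126, 0.307]
wrist_force: [-0.7, 1.9, 4.1]
finger_gap: 0.0234
```

Run:
```python
from h import *
P=[.5357,.0093,.104]; tilt(P,np.pi/2); swing(P,np.pi/2,[-8,-4,0,4,8,11,11,11],[9,9.1,9.3,9.5,9.7,9.9,10,10],.0222)
```

```text
tilt -11.21 off-tilt [ 0.   -0.02 -0.16] radial L 31.67 F [-0.7  1.9  4.1] T [ 0.62 -0.17 -0.03] t 16.15 p [535.7   2.5 134.9] gap 23.4
[[0.0, 2.4, 0.5, 3.2, 0.0, -0.2], [0.0, 4.6, 0.6, 7.2, 0.0, -0.2], [0.1, 6.8, 0.8, 11.2, 0.0, -0.2], [0.1, 9.0, 1.1, 15.2, 0.0, -0.2], [0.1, 11.1, 1.5, 19.2, 0.0, -0.2], [0.1, 12.8, 1.9, 22.2, 0.0, -0.2], [0.1, 12.8, 1.8, 22.2, 0.0, -0.2], [0.1, 12.8, 1.8, 22.2, 0.0, -0.2]]
```

Call:
{"method": "arm_command", "body": {
  "rows": [
    [[0,2.4,0,3.2,0,0],[0,4.6,0,7.2,0,0],[0,6.8,0.2,11.2,0,0],[0,9,0.5,15.2,0,0],[0,11.1,0.9,19.2,0,0],[0,12.8,1.2,22.2,0,0],[0,12.8,1.2,22.2,0,0],[0,12.8,1.2,22.2,0,0]]
  ]
}}

```text
time_s: 16.82
tool_pos: [0.5354, 0.0153, 0.136]
tcp_rot: [-0.002, -3.126, 0.303]
wrist_force: [0.1, -1.1, -0.1]
finger_gap: 0.0236
```

```bash
python3 - <<'E'
from h import *
P=[.5357,.0093,.104]; tilt(P,np.pi/2); swing(P,np.pi/2,[8,4,0,-4,-8,-11,-11,-11],[10.3,10.5,10.7,10.9,11.1,11.4,11.5,11.5],.0226)
t=ctrl.snapshot("scene");crop(t,277,205,120,100,"pics/s14.png",6)
t=ctrl.snapshot("top");crop(t,268,205,120,100,"pics/t14.png",6)
E
python3 cmp.py pics/s14.png
```

```text
tilt 11.08 off-tilt [ 0.    0.03 -0.07] radial L 32.57 F [ 0.1 -1.1 -0.1] T [-0.25 -0.17  0.07] t 16.82 p [535.4  15.3 136. ] gap 23.6
[[-0.3, -1.5, -0.3, -3.1, -0.0, -0.1], [-0.3, -3.9, -0.3, -7.1, -0.0, -0.1], [-0.3, -6.2, -0.1, -11.1, -0.0, -0.1], [-0.3, -8.5, 0.2, -15.1, -0.0, -0.1], [-0.3, -10.8, 0.7, -19.1, -0.0, -0.1], [-0.3, -12.6, 1.1, -22.1, -0.0, -0.1], [-0.3, -12.6, 1.0, -22.1, -0.0, -0.1], [-0.3, -12.6, 1.0, -22.1, -0.0, -0.1]]
pics/s14.png origin 217 155 k 6
pics/t14.png origin 208 155 k 6
body front (1, 1, 0.997) shoulder (1, 0, 0.997) neck (2, 0, 0.992) block (0, 0, 1.0)
```

View pics/s14.png

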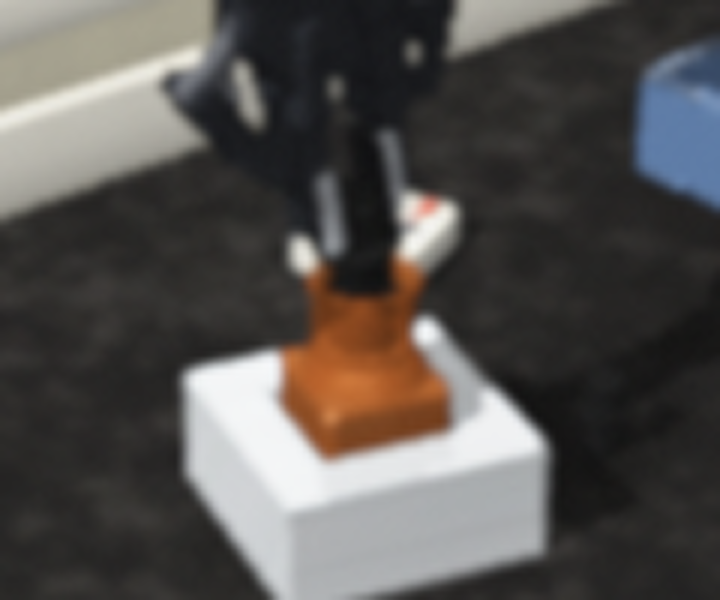

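View pics/t14.png

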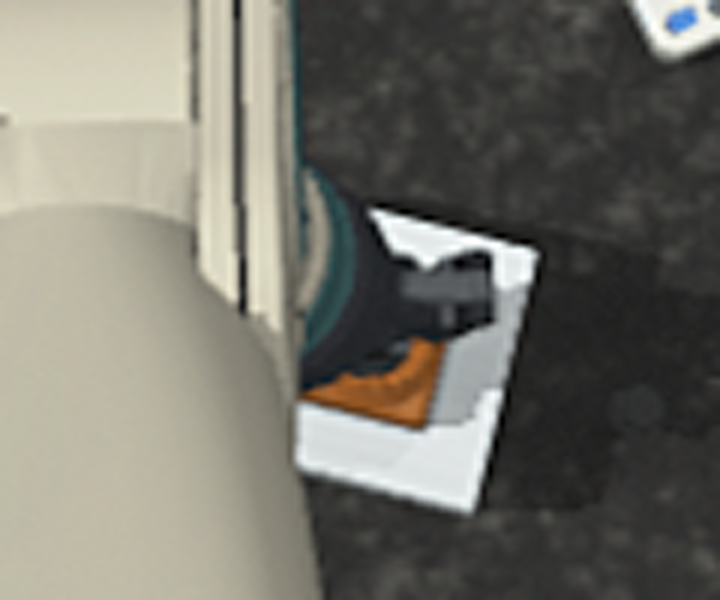

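The bottle is still seated (shift of 1/6 px or less), and a growing length of black shows between the fingertips at (335,250) and the rim at (360,290). I'll carry on rocking.

Call:
{"method": "arm_command", "body": {
  "rows": [
    [[0,-1.8,-0.4,-3.1,0,0],[-0.2,-3.9,-0.4,-7.1,0,0],[-0.3,-6.2,-0.2,-11.1,0,0],[-0.3,-8.5,0.1,-15.1,0,0],[-0.3,-10.8,0.5,-19.1,0,0],[-0.3,-12.6,0.9,-22.1,0,0],[-0.3,-12.6,0.8,-22.1,0,0],[-0.3,-12.6,0.8,-22.1,0,0]]
  ]
}}

```text
time_s: 17.58
tool_pos: [0.5355, 0.0017, 0.1374]
tcp_rot: [-0.009, -3.126, -0.306]
wrist_force: [0.1, 1.9, 0.9]
finger_gap: 0.0236
```

Run:
```python
from h import *
P=[.5357,.0093,.104]; tilt(P,np.pi/2); swing(P,np.pi/2,[-8,-4,0,4,8,11,11,11],[12,12.1,12.3,12.5,12.7,12.9,13,13],.0222)
```

```text
tilt -11.19 off-tilt [ 0.    0.01 -0.34] radial L 34.29 F [0.1 1.9 0.9] T [ 0.15 -0.1   0.  ] t 17.58 p [535.5   1.7 137.4] gap 23.6
[[-0.2, 2.9, 0.1, 3.2, 0.0, -0.3], [-0.1, 5.3, 0.2, 7.2, 0.0, -0.3], [-0.1, 7.7, 0.4, 11.2, -0.0, -0.3], [-0.1, 10.1, 0.8, 15.2, -0.0, -0.3], [-0.1, 12.5, 1.3, 19.2, -0.0, -0.3], [-0.1, 14.3, 1.8, 22.2, -0.0, -0.3], [-0.1, 14.3, 1.7, 22.2, -0.0, -0.3], [-0.1, 14.3, 1.7, 22.2, -0.0, -0.3]]
```

Call:
{"method": "arm_command", "body": {
  "rows": [
    [[0,2.7,0,3.2,0,0],[0,5.3,0,7.2,0,0],[0,7.7,0.1,11.2,0,0],[0,10.1,0.4,15.2,0,0],[0,12.5,0.9,19.2,0,0],[0,14.3,1.3,22.2,0,0],[0,14.3,1.2,22.2,0,0],[0,14.3,1.2,22.2,0,0]]
  ]
}}

```text
time_s: 18.25
tool_pos: [0.5357, 0.0167, 0.1391]
tcp_rot: [-0.006, -3.126, 0.302]
wrist_force: [-0.2, 0.3, 0.3]
finger_gap: 0.0234
```

Run:
```python
from h import *
P=[.5357,.0093,.104]; tilt(P,np.pi/2); swing(P,np.pi/2,[8,4,0,-4,-8,-11,-11,-11],[13.4,13.5,13.7,13.9,14.1,14.4,14.6,14.6],.0226)
```

```text
tilt 11.04 off-tilt [ 0.    0.04 -0.21] radial L 35.86 F [-0.2  0.3  0.3] T [ 0.28 -0.17  0.02] t 18.25 p [535.7  16.7 139.1] gap 23.4
[[-0.1, -2.5, -0.1, -3.0, -0.1, -0.2], [-0.1, -5.0, 0.0, -7.0, -0.0, -0.2], [-0.1, -7.5, 0.2, -11.0, -0.0, -0.2], [-0.1, -10.0, 0.6, -15.0, -0.0, -0.2], [-0.1, -12.5, 1.2, -19.0, -0.0, -0.2], [-0.1, -14.4, 1.6, -22.0, -0.0, -0.2], [-0.1, -14.5, 1.4, -22.0, -0.0, -0.2], [-0.1, -14.5, 1.4, -22.0, -0.0, -0.2]]
```

Call:
{"method": "arm_command", "body": {
  "rows": [
    [[0,-2.5,-0.2,-3,0,0],[0,-5,-0.2,-7,0,0],[0,-7.5,0,-11,0,0],[0,-10,0.4,-15,0,0],[0,-12.5,0.9,-19,0,0],[0,-14.4,1.3,-22,0,0],[0,-14.5,1.1,-22,0,0],[0,-14.5,1.1,-22,0,0]]
  ]
}}

```text
time_s: 18.92
tool_pos: [0.5368, 0.0002, 0.142]
tcp_rot: [0.01, 3.124, 0.3]
wrist_force: [0.6, 0.1, 5.3]
finger_gap: 0.0231
```

Run:
```python
from h import *
P=[.5357,.0093,.104]; tilt(P,np.pi/2); swing(P,np.pi/2,[-8,-4,0,4,8,11,11,11],[14.9,15.1,15.4,15.7,16,16.3,16.5,16.5],.0226)
```

```text
tilt -10.97 off-tilt [ 0.   -0.18 -0.38] radial L 39.1 F [0.6 0.1 5.3] T [-0.19 -0.11 -0.03] t 18.92 p [5.368e+02 2.000e-01 1.420e+02] gap 23.1
[[1.1, 3.6, 1.6, 3.0, 0.2, -0.4], [1.1, 6.2, 1.6, 7.0, 0.2, -0.4], [1.1, 8.9, 1.7, 11.0, 0.2, -0.4], [1.2, 11.6, 2.0, 15.0, 0.2, -0.4], [1.2, 14.2, 2.5, 19.0, 0.2, -0.4], [1.2, 16.2, 3.0, 22.0, 0.1, -0.4], [1.2, 16.3, 2.8, 22.0, 0.1, -0.4], [1.2, 16.3, 2.8, 22.0, 0.1, -0.4]]
```

It seems to have popped free: the rise jumped and the force is upward. I'll straighten and draw up slowly.

Call:
{"method": "arm_command", "body": {
  "rows": [
    [[0,2.5,0.3,3,0,0],[0,5.5,0.6,7,0,0],[0,8.5,0.8,11,0,0],[0,8.6,0,11,0,0],[0,8.6,-1,11,0,0],[0,8.6,-2,11,0,0]]
  ]
}}

```text
time_s: 19.42
tool_pos: [0.5364, 0.0082, 0.1454]
tcp_rot: [0.011, 3.14, 0.001]
wrist_force: [-0.3, 0.5, -0.5]
finger_gap: 0.0235
```

```bash
python3 - <<'E'
from h import *
P=[.5357,.0093,.104]; tilt(P,np.pi/2)
t=ctrl.snapshot("scene");crop(t,277,205,120,100,"pics/s15.png",6)
E
python3 cmp.py pics/s15.png
```

```text
tilt -0.02 off-tilt [-0.   -0.1  -0.39] radial L 41.42 F [-0.3  0.5 -0.5] T [-0.03 -0.   -0.  ] t 19.42 p [536.4   8.2 145.4] gap 23.5
pics/s15.png origin 217 155 k 6
body front (0, 1, 0.997) shoulder (-1, 0, 0.995) neck (-1, 0, 0.967) block (0, 0, 1.0)
```

View pics/s15.png

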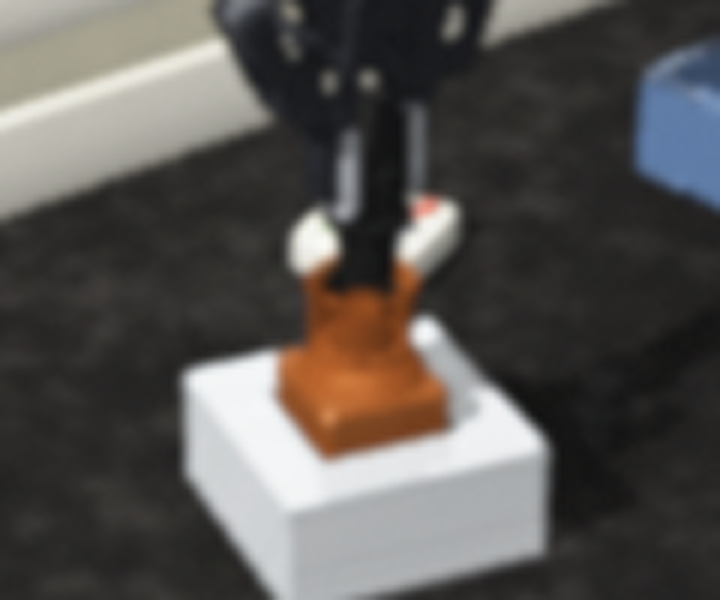

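Free: force is −0.5 N, which is just the bung's weight, and the bottle is down. I'll draw it up.

Call:
{"method": "arm_command", "body": {
  "rows": [
    [[0,0.5,-1,0,0,0],[0,0.5,-2.5,0,0,0],[0,0.5,-4,0,0,0],[0,0.5,-6,0,0,0],[0,0.5,-9,0,0,0],[0,0.5,-13,0,0,0],[0,0.5,-20,0,0,0],[0,0.5,-30,0,0,0],[0,0.5,-40,0,0,0],[0,0.5,-48,0,0,0]]
  ]
}}

```text
time_s: 20.3
tool_pos: [0.5372, 0.0083, 0.1955]
tcp_rot: [0.012, 3.138, 0.0]
wrist_force: [0.7, 0.7, -0.0]
finger_gap: 0.0239
```

Run:
```python
from h import *
show(); s,p,R=pose()
t=ctrl.snapshot("scene");crop(t,277,195,120,100,"pics/s16.png",6)
for yw in (np.pi/2,): print(rel(p,R,[.483,.2545,.19],down(yw)))
```

```text
t 20.3 p [537.2   8.3 195.5] q [-0.11  0.14 -0.27  1.15  0.   -0.1 ] gap 23.9 
 F [ 0.69  0.68 -0.01] T [ 0.011 -0.005  0.005] yaw 89.6 z [ 0.0038  0.     -1.    ]
pics/s16.png origin 217 145 k 6
[56.0, 245.8, 5.3, 0.0, 0.2, -0.4]
```

View pics/s16.png

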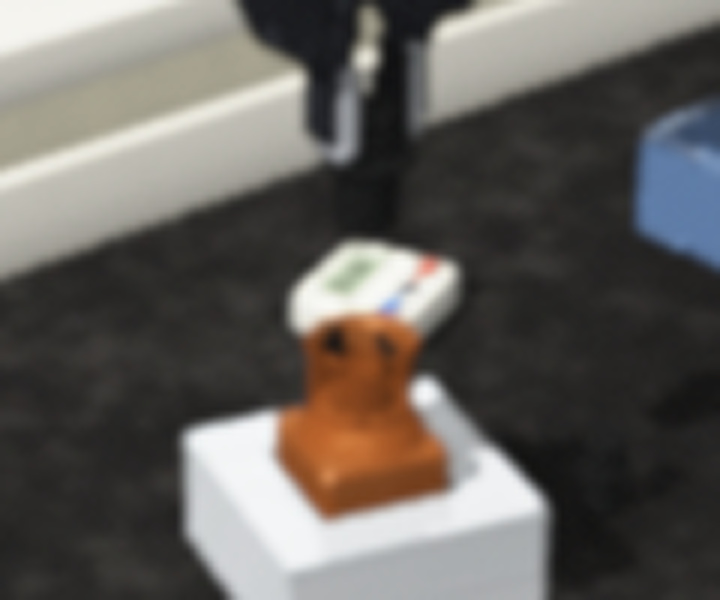

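The bung is out and upright in the fingers, with its bottom at crop (368,228). The bottle is upright in its block and its mouth is visible. I'll move over the dish.

Run:
```python
from h import *
t=ctrl.snapshot("scene")
for z in (.15,.155,.16,.165,.17): print(z,((proj(t,[.5372,.0083,z])-[217,145])*6).round(1))
```

```text
0.15 [359.1 247.8]
0.155 [359.1 236.3]
0.16 [359.2 224.8]
0.165 [359.2 213.1]
0.17 [359.3 201.5]
```

Call:
{"method": "arm_command", "body": {
  "rows": [
    [[4,18,0,0,0,0],[11,48,1,0,0,0],[18,80,2,0,0,0],[25,112,3,0,0,0],[33,144,4,0,0,0],[40,176,5,0,0,0],[48,208,5,0,0,0],[53,233,5,0,0,0],[56,244,5,0,0,0],[56,245.8,5,0,0,0]]
  ]
}}

```text
time_s: 21.23
tool_pos: [0.4833, 0.2562, 0.1906]
tcp_rot: [0.007, 3.135, -0.0]
wrist_force: [-0.4, -0.5, 0.1]
finger_gap: 0.0239
```

Run:
```python
from h import *
show(); s,p,R=pose()
print(rel(p,R,[.483,.2545,.040],down(np.pi/2)))
t=ctrl.snapshot("scene");crop(t,204,265,120,100,"pics/s17.png",6)
for z in (.15,.155,.16): print(z,((proj(t,[*p[:2],z])-[144,215])*6).round(1))
```

```text
t 21.23 p [483.3 256.2 190.6] q [ 0.37  0.16 -0.26  1.14 -0.    0.37] gap 23.9 
 F [-0.39 -0.54  0.07] T [-0.071 -0.008 -0.007] yaw 89.8 z [ 6.2e-03 -2.0e-04 -1.0e+00]
[1.2, -1.6, 150.6, -0.0, 0.4, -0.2]
pics/s17.png origin 144 215 k 6
0.15 [323.  109.5]
0.155 [321.8  96.6]
0.16 [320.7  83.7]
```

View pics/s17.png

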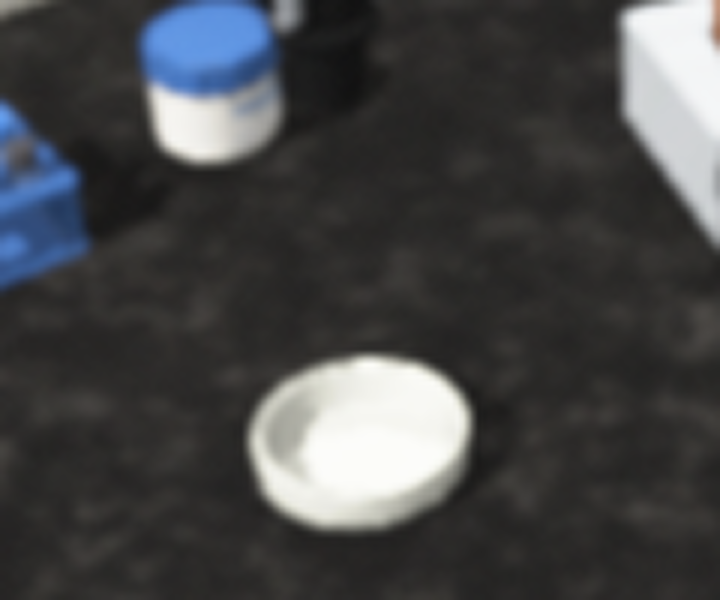

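Call:
{"method": "arm_command", "body": {
  "rows": [
    [[1,-1,12,0,0.4,0],[1.2,-1.6,35,0,0.4,0],[1.2,-1.6,60,0,0.4,0],[1.2,-1.6,85,0,0.4,0],[1.2,-1.6,105,0,0.4,0],[1.2,-1.6,122,0,0.4,0],[1.2,-1.6,134,0,0.4,0],[1.2,-1.6,140,0,0.4,0],[1.2,-1.6,142,0,0.4,0],[1.2,-1.6,142,0,0.4,0]]
  ]
}}

```text
time_s: 22.12
tool_pos: [0.4833, 0.2524, 0.048]
tcp_rot: [-0.011, -3.14, 0.002]
wrist_force: [1.1, 0.5, 0.3]
finger_gap: 0.0235
```

Run:
```python
from h import *
show(); s,p,R=pose()
print(rel(p,R,[.483,.2545,.037],down(np.pi/2)))
t=ctrl.snapshot("scene");crop(t,204,265,120,100,"pics/s18.png",6)
```

```text
t 22.12 p [483.3 252.4  48. ] q [ 0.36  0.3  -0.41  0.85 -0.    0.37] gap 23.5 
 F [1.11 0.46 0.26] T [ 0.042 -0.04  -0.016] yaw 89.6 z [-0.0016 -0.0014 -1.    ]
[0.3, 2.2, 11.0, -0.1, -0.1, -0.4]
pics/s18.png origin 144 215 k 6
```

View pics/s18.png

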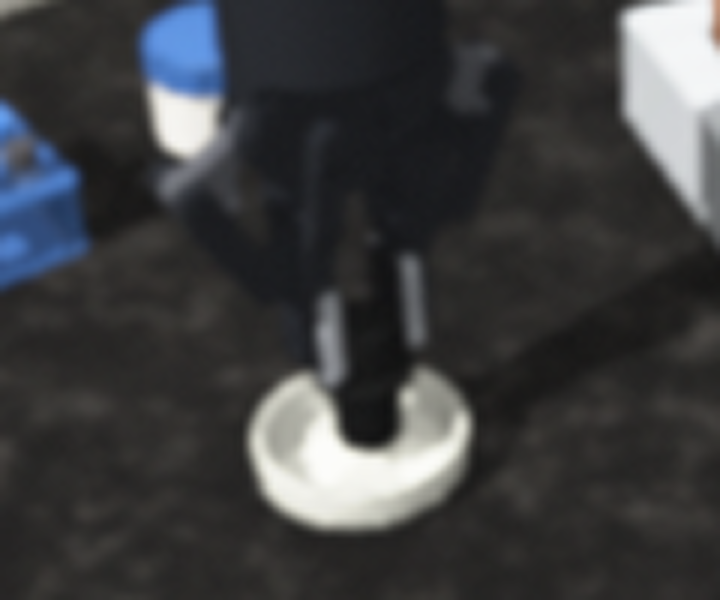

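The bung hangs over the dish's middle. I'll lower it to the floor.

Call:
{"method": "arm_command", "body": {
  "rows": [
    [[0,1,2,0,0,0],[0,2,4,0,0,0],[0.3,2,6,0,0,0],[0.3,2,8,0,0,0],[0.3,2,9,0,0,0],[0.3,2,9,0,0,0],[0.3,2,9,0,0,0]]
  ]
}}

```text
time_s: 22.75
tool_pos: [0.4836, 0.2549, 0.0397]
tcp_rot: [-0.01, -3.141, 0.001]
wrist_force: [0.4, -0.2, -0.7]
finger_gap: 0.0237
```

Run:
```python
from h import *
show(); s,p,R=pose()
t=ctrl.snapshot("scene");crop(t,204,265,120,100,"pics/s19.png",6)
```

```text
t 22.75 p [483.6 254.9  39.7] q [ 0.37  0.31 -0.42  0.84 -0.    0.37] gap 23.7 
 F [ 0.41 -0.2  -0.66] T [ 0.035 -0.01   0.007] yaw 89.6 z [-3.e-04 -8.e-04 -1.e+00]
pics/s19.png origin 144 215 k 6
```

View pics/s19.png

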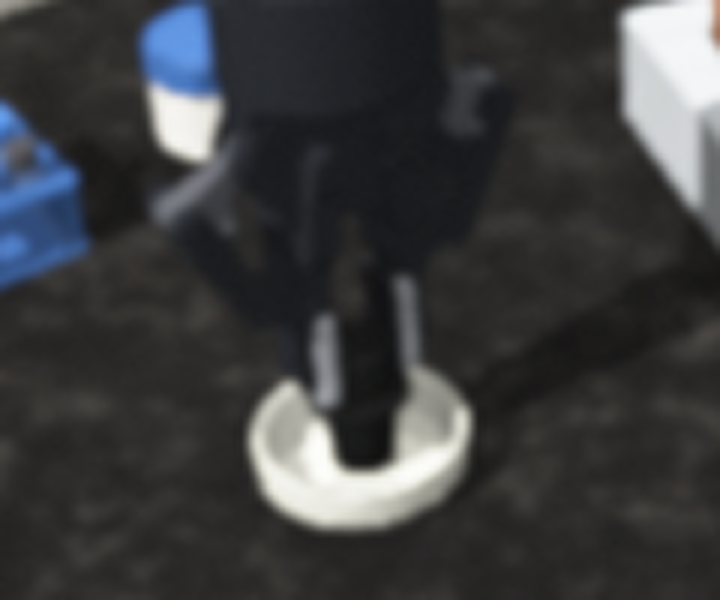

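Call:
{"method": "arm_command", "body": {
  "rows": [
    [[0,0,1,0,0,0],[0,0,2,0,0,0],[0,0,2.5,0,0,0],[0,0,2.5,0,0,0],[0,0,2.5,0,0,0]]
  ]
}}

```text
time_s: 23.22
tool_pos: [0.4837, 0.2549, 0.0373]
tcp_rot: [-0.01, -3.141, 0.001]
wrist_force: [-0.7, -0.1, -0.1]
finger_gap: 0.0235
```

Run:
```python
from h import *
show()
```

```text
t 23.22 p [483.7 254.9  37.3] q [ 0.37  0.32 -0.42  0.83 -0.    0.37] gap 23.5 
 F [-0.68 -0.1  -0.06] T [-0.007  0.025  0.035] yaw 89.6 z [-2.e-04 -7.e-04 -1.e+00]
```

Call:
{"method": "arm_command", "body": {
  "rows": [
    [[0,0,1,0,0,0],[0,0,2,0,0,0],[0,0,2,0,0,0],[0,0,2,0,0,0]]
  ]
}}

```text
time_s: 23.55
tool_pos: [0.4844, 0.2549, 0.0371]
tcp_rot: [0.01, 3.14, -0.001]
wrist_force: [-3.3, -2.6, 10.6]
finger_gap: 0.0232
```

Run:
```python
from h import *
show()
```

```text
t 23.55 p [484.4 254.9  37.1] q [ 0.37  0.32 -0.42  0.83 -0.    0.37] gap 23.2 
 F [-3.33 -2.62 10.55] T [-0.418  0.65  -0.001] yaw 89.6 z [ 1.2e-03 -9.0e-04 -1.0e+00]
```

It touched at TCP z = 37 mm. I'll relax slightly, then open.

Call:
{"method": "arm_command", "body": {
  "rows": [
    [[0,0,0,0,0,0],[0,-0.3,-0.2,0,0,0],[0,-0.3,-0.2,0,0,0]]
  ]
}}

```text
time_s: 23.8
tool_pos: [0.4845, 0.2547, 0.0373]
tcp_rot: [0.01, 3.14, -0.001]
wrist_force: [0.8, -0.2, 2.7]
finger_gap: 0.0236
```

Call:
{"method": "arm_command", "body": {
  "rows": [
    [[0,0,0,0,0,0],[0,0,0,0,0,0],[0,0,0,0,0,0],[0,0,0,0,0,0],[0,0,0,0,0,0],[0,0,0,0,0,0],[0,0,0,0,0,0]]
  ],
  "grip": 1
}}

```text
time_s: 24.38
tool_pos: [0.4845, 0.2547, 0.0373]
tcp_rot: [0.01, 3.14, -0.001]
wrist_force: [-0.2, -0.2, -0.5]
finger_gap: 0.0851
```

Run:
```python
from h import *
show()
t=ctrl.snapshot("scene");crop(t,204,265,120,100,"pics/s20.png",6)
```

```text
t 24.38 p [484.5 254.7  37.3] q [ 0.37  0.32 -0.42  0.83 -0.    0.37] gap 85.1 
 F [-0.2  -0.18 -0.47] T [-0.019 -0.019 -0.012] yaw 89.6 z [ 1.5e-03 -8.0e-04 -1.0e+00]
pics/s20.png origin 144 215 k 6
```

View pics/s20.png

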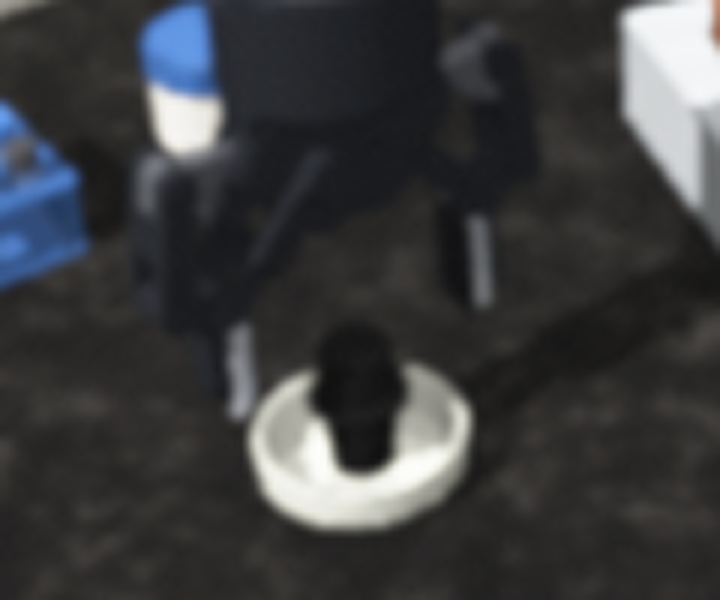

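The bung stands in the middle of the dish, at about (360,400), and is released. I'll retract straight up.

Call:
{"method": "arm_command", "body": {
  "rows": [
    [[0,0,-4,0,0,0],[0,0,-12,0,0,0],[0,0,-25,0,0,0],[0,0,-45,0,0,0],[0,0,-70,0,0,0],[0,0,-95,0,0,0],[0,0,-115,0,0,0],[0,0,-130,0,0,0],[0,0,-140,0,0,0],[0,0,-140,0,0,0]]
  ]
}}

```text
time_s: 25.27
tool_pos: [0.4862, 0.2555, 0.1806]
tcp_rot: [0.01, 3.135, 0.002]
wrist_force: [0.2, -0.1, 0.9]
finger_gap: 0.0854
```

```bash
python3 - <<'E'
from h import *
show()
t=ctrl.snapshot("scene");cv2.imwrite("pics/s21.png",cv2.resize(t["color"][:,:,::-1],(800,600),interpolation=cv2.INTER_CUBIC))
crop(t,277,205,120,100,"pics/s22.png",6)
E
python3 cmp.py pics/s22.png
```

```text
t 25.27 p [486.2 255.5 180.6] q [ 0.37  0.17 -0.27  1.12 -0.    0.37] gap 85.4 
 F [ 0.2  -0.1   0.85] T [-0.     0.016 -0.043] yaw 89.6 z [ 0.0068  0.0013 -1.    ]
pics/s22.png origin 217 155 k 6
body front (-2, -1, 0.994) shoulder (-2, -1, 0.995) neck (-2, 0, 0.917) block (-3, 2, 0.883)
```

View pics/s21.png

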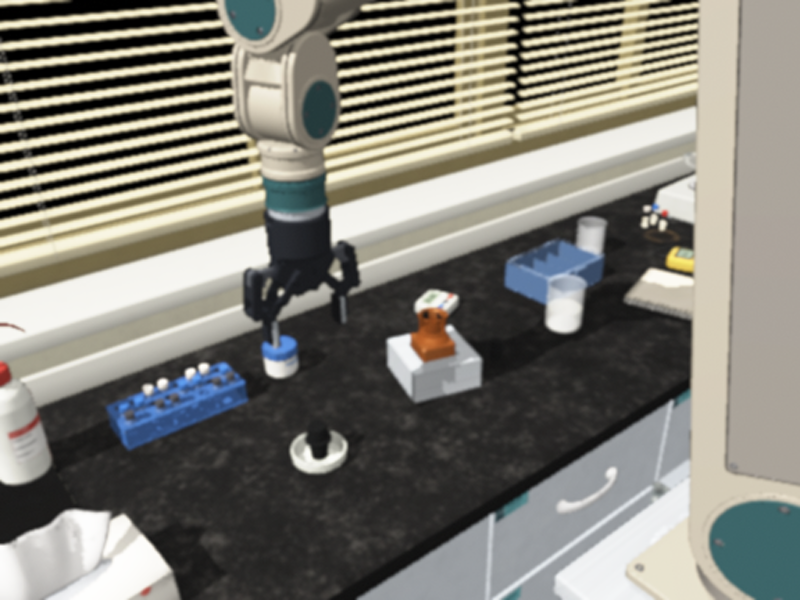

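The bung stands in the dish at (318,445), and the bottle is upright in its block. The tub, beaker and timer are where they were, and the gripper is clear. Handing in.

```bash
python3 -c "
from h import *
ctrl.snapshot('scene');show();print(ctrl.sign_off())"
```

```text
t 25.37 p [484.3 254.7 177.4] q [ 0.37  0.17 -0.27  1.12 -0.    0.37] gap 85.5 
 F [ 0.18 -0.62 -0.54] T [-0.003 -0.025 -0.01 ] yaw 89.6 z [ 1.8e-03 -6.0e-04 -1.0e+00]
the job is handed in; nothing more can be done
None
```

The bung is out and standing, released, near the middle of the white dish, with the bottle still down in its block. I handed the job in at 25.4 s of the 72 s allowed, and no verdict was reported.

- **Loosening:** I rocked it along x first. The pull stayed at 4–5 N and the bottle crept up about 1 mm, so I let the bottle settle back and regrasped a quarter turn round. Rocking along y at ±11° gave no pull at the end of any swing, and the bung came free after about 16 mm of rise. I then drew it clear and lowered it into the dish until I felt the floor.
- **Last checks:** the final picture shows the bung upright in the dish. The bottle is upright, and its image is within about a third of a pixel of where it started. The beaker, tub and timer look unmoved by eye, and the gripper is open about 14 cm above the dish.
- **Disagreements:**
  - The bung looked 10–15% smaller in the pictures than the stated sizes, and the finger gap on the 26 mm head read 23.5 mm.
  - The last image match of the block scored low (0.88); I put that down to changed shadows, since the block is fixed.
  - Pressing the bung onto the dish floor peaked at about 11 N.

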